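# Kit the lower tier of the two-tier jewellery tool box

## Task

Lift the hinged metal flap of the grey two-tier box by its red knob until it stands open by itself, then put the steel dapping punch that lies on the bench into the empty lower bay, the one lined with blue felt, leaving the spool of solder wire in the other bay as it is. Set the punch down gently rather than dropping it, then lower the flap gently, not letting it slam, until it lies fully closed. Leave everything else on the bench where it is.

Things in the scene. Friction and masses are not known exactly. Their poses are not given: they have to be found in the camera images.
- kit_box: grey open-topped box with black corner guards, 132 (x) x 267 (y) x 60 mm high, fixed to the bench; origin at the centre of its underside, x away from the robot, y to the left. Walls 6 mm, floor 5 mm. Its lower tier is two bays side by side in y, each 125 mm (y) x 120 mm (x), parted by a 5 mm wall that reaches up to 43 mm; the flap covers both, its underside 45 mm and its top 50 mm above the bench when shut
- flap (a joint): hinge angle of the aluminium flap, 116 x 251 x 5 mm, 0.16 kg, hinged along the box's far (+x) wall: 0 = shut and level, grows as its near edge rises, stop at 1.7 rad. Let go at 1.45 rad or more it stays up by slight friction or its own weight; let go lower it falls and slams shut (let go within 0.15 rad of shut it only settles). Open, its edge stands about 165 mm above the bench, its knob on the far side of it
- flap_knob (a point): centre of the flap's red bar knob: a cylinder 24 mm long and 16 mm in diameter, its axis along the box's y (parallel to the hinge), on a stem 8 mm thick. It stands 34 mm above the flap's mid-plane and 70 mm from the hinge line, half-way along the flap; it moves with the flap. Pinched on its two flat ends it can turn between the fingers as the flap swings
- flap_hinge (a point): middle of the hinge line, 47.5 mm above the bench; axes as the box's, the hinge runs along y. Fixed to the box
- blue_bay (a point): centre of the blue felt floor of a bay (7 mm above the bench), axes as the box's; it may be the left or the right bay, hidden under the shut flap
- cork_bay (a point): centre of the cork floor of the other bay (7 mm above the bench), axes as the box's
- punch_center (a point): centre of the bright steel dapping punch, a rod 64 mm long (its y) and 13 mm across, 50 g, lying on the bench to the left or right of the box, towards the robot; centre 6.5 mm above what it lies on
- spool_center (a point): centre of the spool of silver solder wire, 60 mm in diameter, 32 mm high, about 110 g, standing flat in the cork bay under the flap; leave alone
- dropper_bottle: amber dropper bottle, 33 mm across, 102 mm high, behind the box; origin at its underside; leave alone
- eyecup: black rubber eyecup, 52 mm across, 26 mm high, on the other side of the box from the punch; origin at its underside; leave alone
- pen: blue and white marker pen, 135 mm long (its y), lying to the right; leave alone

How it is judged:
By the outcome, as a careful person would: the job done as asked, in the order asked, and still so for the second after the job is handed in, with the robot touching nothing.
It also fails if it takes over 69 s, if anything falls off the work surface, if the arm or the gripper's body presses on something with over 40 N, if the wrist force passes 120 N, or if a joint passes its speed limit or range.

## Robot

A 7-joint arm with a two-finger parallel gripper is mounted at the origin on a cart in front of the work surface, level with it; the furniture and walls round the work are solid. World frame = base frame: x ahead of the robot, y to its left, z up, the work surface at z = 0. Lengths are in m, angles in rad, forces in N, time in s.
With the tool pointing down it reaches from about 0.425 to 0.925 m from the base axis. Payload 6.8 kg.
Tool frame: the origin (TCP) lies between the finger pads; the fingertips stand 11 mm ahead of it and the grasp point (between the pads) lies 8 mm behind it; z points along the fingers, y is the direction in which the jaws open and shut (so a half turn about z gives the same grasp; the last joint's range is limited). The gripper opens to 88 mm and grips with 3 to 60 N. Pads are 20 mm wide; open, the fingers measure 115 mm over their backs; the gripper's body (75 mm by 178 mm) begins 61 mm behind the grasp point.
Start: joints at [-1.309, 0.477, 0.022, 1.555, -0.011, 1.109, -0.083], TCP at [0.244, 0.629, 0.234] pointing down, gripper open.
Joint ranges: [-2.96, 2.96], [-0.34, 2.1], [-1.41, 1.46], [0.24, 2.44], [-1.37, 4.51], [0.17, 1.92], [-2.96, 2.96]. Speed limits (rad/s): [2.39, 2.39, 3.14, 3.14, 3.14, 3.14, 3.14].

## Interface

Orientations are given as [roll, pitch, yaw] about the fixed x, y, z axes, in that order (R = Rz(yaw) Ry(pitch) Rx(roll)).
In Python, from workcell import get_obs, eyes, order gives the robot as it stands. The module is installed in compiled form; this text tells all that it offers.
- The arm moves only by the tool arm_command, never from a script. Its argument "deltas" is a list of rows, each an object of numbers: "fingers": the opening, from 0 (shut) to 1 (fully open); "x", "y", "z": the shift along the tool's x, y, z in m; "ax", "ay", "az": the turn, a rotation vector about the tool's x, y, z in rad. In form: [{"fingers": .., "x": .., "y": .., "z": .., "ax": .., "ay": .., "az": ..}, ...]. A call has 1 to 8 rows; each row is the pose to reach, as a shift and turn from the pose measured when the call began, along the tool's axes at that moment; what a row does not reach only later rows make up. A row lasts 1/8 s, in which the tool goes at most 62.5 mm and 10.7 degrees, less where a joint would pass 70% of its speed; a pose out of reach is approached as far as the arm can. A call with a gripper value outside its range is refused whole. The fingers move at their own pace and stop on an object; the grip force is fixed at half the most. Time passes only in rows, so rows that repeat a pose let the fingers close. It gives the time, the measured TCP pose, the force and the opening at its end, in the units of the state.
- get_obs(): the state, without advancing time (a new reading comes with each control period).
- eyes.grab_frame(name): name is "scene" or "top" or "wrist"; returns a dict with "img" (480x640x3 uint8, red, green, blue), "camera_matrix" (3x3 intrinsics, pixels), "D" ([k1, k2, p1, p2, k3] as OpenCV has them; the pictures are not rectified), "cam_to_world" (4x4, takes a point from camera to world coordinates). Camera axes: x right, y down, z forward; pixel columns grow to the right and rows downward; lengths in m; the calibration is good to about 2 mm. A picture is of the moment at which its call begins. There is no depth.
- order.hand_in(): hands the job in, once; it reports no verdict.
Trained networks look in the newest picture that a camera, given by its name, has taken for a name from the list of things; names that differ only in an ending like _2 or _b are one class to them, and where a whole thing is asked for, a point or a joint stands for the part that bears it (a point fixed in the world has none). Each returns a list of dicts, best first, with "score" (0 to 1); they miss things now and then, are a little off and sometimes report something else, mostly with a low value. They report only what shows in the picture. A call takes as long as a camera call.
- eyes.silhouettes(camera, query): "region" (480x640 bool, what is visible of it) and "bbox" ([left, top, right, bottom] as shares, 0 to 1, of the picture: columns of its width, rows of its height, round what is visible of it).
- eyes.landmark_of(camera, query): "at" ([column, row] as shares, 0 to 1, of the picture: columns of its width, rows of its height: a listed point, or the origin of a listed thing).
The state is a dict: "time_s": time; "joint_pos": joint angles; "qd": joint speeds; "tau": joint torques, N m; "position": TCP position; "tool_rot": TCP orientation; "wrist_force": force on the tool from outside, world axes, zero at the start; "wrist_torque": the same for the moment, N m; "opening": finger opening in m.
Only numpy, scipy, OpenCV 4.12 (cv2) and the standard library are available. Lean on these libraries where they do the work, as an engineer would, in place of code of your own. Each camera call takes 0.05 s, during which the arm holds its last target.

## Working session

There is one attempt and no reset: what is moved stays moved. The work goes in short steps, Python scripts to look and compute and a tool call to move; the robot and the scene stay as the last step left them, time stands still between calls to the robot, and variables do not carry over. Pictures are saved under pics/ and viewed, and the job is handed in when it is done.

Besides the shell and the picture viewer there is one more tool, called after "Request:" in YAML: its name, and indented under it one key for each argument. arm_command: Moves the arm, as the interface text tells. Its arguments: {"type":"object","properties":{"deltas":{"type":"array"}},"required":["deltas"]}

```bash
mkdir -p pics
cat > h.py <<'E'
import numpy as np, cv2
from workcell import get_obs, eyes, order
from scipy.spatial.transform import Rotation as R
def save(name,fn):
    f=eyes.grab_frame(name); cv2.imwrite('pics/'+fn,cv2.cvtColor(f['img'],cv2.COLOR_RGB2BGR)); return f
def ray(f,px):
    p=cv2.undistortPoints(np.array([[px]],float),f['camera_matrix'],np.array(f['D'],float))[0,0]
    T=np.array(f['cam_to_world']); d=T[:3,:3]@np.array([p[0],p[1],1]); return T[:3,3],d/np.linalg.norm(d)
def onz(f,px,z):
    o,d=ray(f,px); return o+d*(z-o[2])/d[2]
def tri(rs):
    A=sum(np.eye(3)-np.outer(d,d) for o,d in rs); b=sum((np.eye(3)-np.outer(d,d))@o for o,d in rs); 
    p=np.linalg.solve(A,b); return p,[np.linalg.norm((np.eye(3)-np.outer(d,d))@(p-o)) for o,d in rs]
def proj(f,P):
    T=np.linalg.inv(np.array(f['cam_to_world'])); r,_=cv2.Rodrigues(T[:3,:3]); return cv2.projectPoints(np.array(P,float).reshape(-1,3),r,T[:3,3],f['camera_matrix'],np.array(f['D'],float))[0][:,0]
E
python3 - <<'E'
from h import *
o=get_obs(); print({k:np.round(v,4) for k,v in o.items()})
F={}
for c in ['scene','top','wrist']:
    F[c]=save(c,c+'0.png'); print(c,np.round(F[c]['cam_to_world'],3).tolist())
L={}
for q in ['kit_box','flap_knob','flap_hinge','punch_center','dropper_bottle','eyecup','pen','blue_bay','cork_bay']:
    for c in ['scene','top']:
        r=eyes.landmark_of(c,q)
        for e in r[:2]:
            px=np.array(e['at'])*[640,480]; print(q,c,round(e['score'],2),px.round(1),onz(F[c],px,{'flap_knob':.0815,'flap_hinge':.0475,'punch_center':.0065}.get(q,0)).round(4))
print(get_obs()['time_s'])
E
```

```text
{'time_s': np.float64(0.0), 'joint_pos': array([-1.3091,  0.4778,  0.0224,  1.5564, -0.0115,  1.1093, -0.0831]), 'qd': array([ 0.0006, -0.0002,  0.0004,  0.0001, -0.0002,  0.0019,  0.0006]), 'tau': array([ 7.00000e-04, -5.82870e+01,  1.53480e+00, -2.72601e+01,
       -5.44000e-02,  1.71000e-02,  1.00000e-04]), 'position': array([0.2438, 0.6288, 0.2327]), 'tool_rot': array([-3.1398e+00,  1.0000e-04,  2.7718e+00]), 'wrist_force': array([ 0.033,  0.815, -0.557]), 'wrist_torque': array([-0.0339, -0.0443,  0.0369]), 'opening': np.float64(0.088)}
scene [[0.635, -0.498, 0.591, -0.101], [-0.773, -0.431, 0.467, -0.583], [0.022, -0.753, -0.658, 0.795], [0.0, 0.0, 0.0, 1.0]]
top [[-0.116, -0.972, 0.206, 0.252], [-0.993, 0.113, -0.022, -0.069], [-0.001, -0.207, -0.978, 1.325], [0.0, 0.0, 0.0, 1.0]]
wrist [[0.361, 0.89, 0.279, 0.168], [0.932, -0.344, -0.111, 0.659], [-0.003, 0.3, -0.954, 0.383], [0.0, 0.0, 0.0, 1.0]]
kit_box scene 0.75 [261.2 267.9] [0.4455 0.0473 0.    ]
kit_box top 0.57 [264.2 283.4] [0.4377 0.0439 0.    ]
flap_knob scene 0.84 [260.1 246.6] [0.4402 0.0377 0.0815]
flap_knob top 0.89 [263.1 279.5] [0.435  0.0385 0.0815]
flap_hinge scene 0.84 [279.5 247.1] [0.4969 0.0288 0.0475]
flap_hinge top 0.68 [264.5 250.5] [0.5056 0.032  0.0475]
punch_center scene 0.39 [203.9 235.9] [0.4277 0.2516 0.0065]
punch_center top 0.7 [173.5 300.9] [0.4205 0.2547 0.0065]
dropper_bottle scene 0.86 [301.1 227.7] [0.6359 0.079  0.    ]
dropper_bottle top 0.64 [246.2 202.7] [0.636  0.0682 0.    ]
eyecup scene 0.85 [396.8 360.4] [ 0.433  -0.3704  0.    ]
eyecup top 0.6 [436.  268.5] [ 0.4259 -0.3584  0.    ]
pen scene 0.56 [434.6 394.4] [ 0.4137 -0.4715  0.    ]
pen top 0.65 [484.2 270.1] [ 0.4091 -0.4698  0.    ]
pen top 0.45 [264.6 249.7] [0.5169 0.0354 0.    ]
1.05
```

View pics/scene0.png

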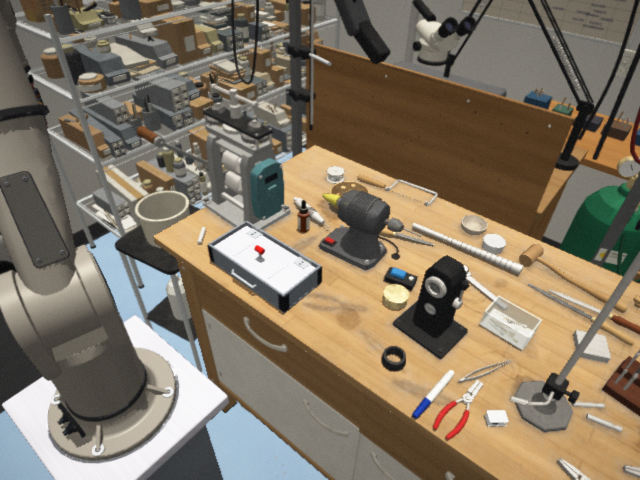

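View pics/top0.png

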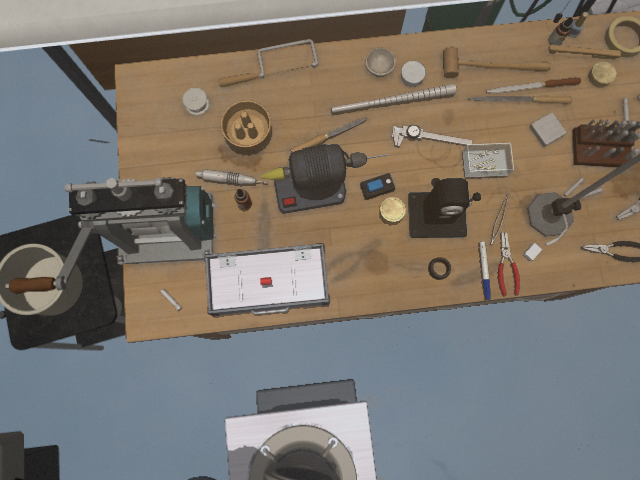

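View pics/wrist0.png

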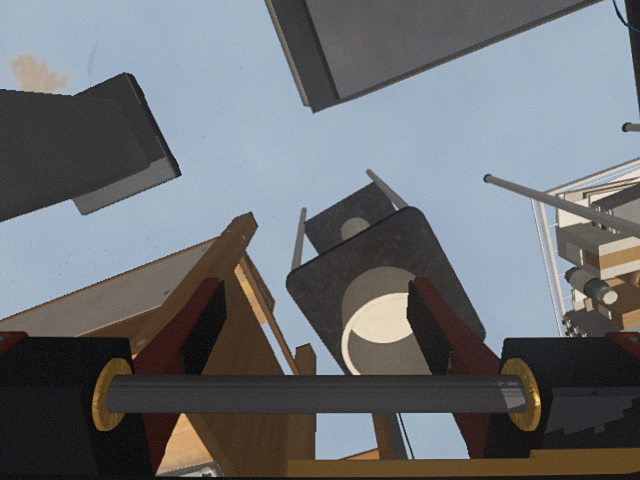

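The scene view shows the box at about (265,265) with its red knob at (260,249), and the punch left of it at (201,235). In the top view the knob is at (265,281) and the punch at (171,299). The wrist view doesn't show the work area yet. I'll move over the punch and box for a closer look.

```bash
cat >> h.py <<'E'
def delta(pos,rotm,o=None):
    o=o or get_obs(); R0=R.from_euler('xyz',o['tool_rot']); d=R0.inv().apply(np.array(pos)-o['position']); a=(R0.inv()*rotm).as_rotvec(); return np.round(d,4),np.round(a,4)
def down(yaw): return R.from_euler('xyz',[np.pi,0,yaw])
E
python3 - <<'E'
from h import *
import cv2
# crops
for c,(x,y,w,h) in {'scene':(180,200,160,120),'top':(140,230,200,110)}.items():
    im=cv2.imread(f'pics/{c}0.png')[y:y+h,x:x+w]; cv2.imwrite(f'pics/{c}0c.png',cv2.resize(im,None,fx=4,fy=4,interpolation=cv2.INTER_CUBIC))
print(delta([.42,.19,.33],down(np.pi-0.03)))
E
```

```text
(array([-0.3229, -0.346 , -0.0963]), array([ 0.    ,  0.    , -0.3398]))
```

View pics/top0c.png

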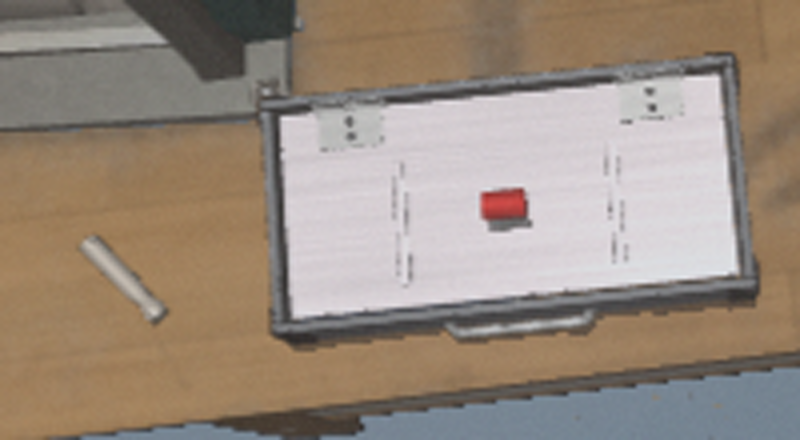

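The top crop shows the box and flap clearly, with the knob near (266,281). The punch runs from (162,290) to (179,308), diagonally to the left of the box.

Request:
arm_command:
  deltas:
    - {"fingers": 1,"x": -0.03,"y": -0.03,"z": -0.03,"az": -0.04}
    - {"fingers": 1,"x": -0.07,"y": -0.075,"z": -0.05,"az": -0.09}
    - {"fingers": 1,"x": -0.11,"y": -0.12,"z": -0.07,"az": -0.13}
    - {"fingers": 1,"x": -0.155,"y": -0.165,"z": -0.08,"az": -0.18}
    - {"fingers": 1,"x": -0.2,"y": -0.21,"z": -0.09,"az": -0.22}
    - {"fingers": 1,"x": -0.24,"y": -0.255,"z": -0.096,"az": -0.26}
    - {"fingers": 1,"x": -0.28,"y": -0.3,"z": -0.096,"az": -0.3}
    - {"fingers": 1,"x": -0.323,"y": -0.346,"z": -0.096,"az": -0.34}

```text
invalid input at $.deltas[0]: expected keys fingers, x, y, z, ax, ay, az
```

Run:
```python
from h import *
o=get_obs(); print({k:np.round(v,4) for k,v in o.items() if k in('time_s','joint_pos','position','tool_rot','wrist_force')})
F=save('wrist','wrist1.png')
for q in ['flap_knob','flap_hinge','punch_center','kit_box']:
    for e in eyes.landmark_of('wrist',q)[:2]:
        px=np.array(e['at'])*[640,480]; print(q,round(e['score'],2),px.round(1),onz(F,px,{'flap_knob':.0815,'flap_hinge':.0475,'punch_center':.0065}.get(q,0)).round(4))
```

```text
{'time_s': np.float64(1.05), 'joint_pos': array([-1.3091,  0.477 ,  0.0224,  1.5554, -0.0115,  1.1093, -0.0831]), 'position': array([0.244 , 0.6294, 0.2337]), 'tool_rot': array([3.1416, 0.    , 2.7718]), 'wrist_force': array([-0.4107,  0.6644,  0.1578])}
```

View pics/wrist1.png

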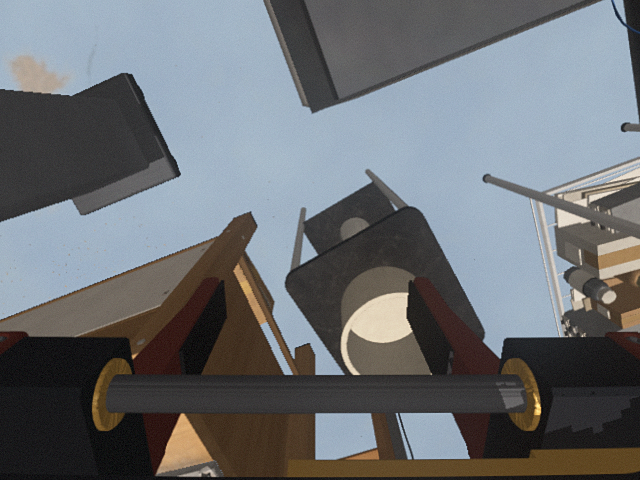

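The call was refused because all seven keys are required, so the arm didn't move and the wrist view is unchanged.

Request:
arm_command:
  deltas:
    - {"fingers": 1,"x": -0.03,"y": -0.03,"z": -0.03,"ax": 0,"ay": 0,"az": -0.04}
    - {"fingers": 1,"x": -0.07,"y": -0.075,"z": -0.05,"ax": 0,"ay": 0,"az": -0.09}
    - {"fingers": 1,"x": -0.11,"y": -0.12,"z": -0.07,"ax": 0,"ay": 0,"az": -0.13}
    - {"fingers": 1,"x": -0.155,"y": -0.165,"z": -0.08,"ax": 0,"ay": 0,"az": -0.18}
    - {"fingers": 1,"x": -0.2,"y": -0.21,"z": -0.09,"ax": 0,"ay": 0,"az": -0.22}
    - {"fingers": 1,"x": -0.24,"y": -0.255,"z": -0.096,"ax": 0,"ay": 0,"az": -0.26}
    - {"fingers": 1,"x": -0.28,"y": -0.3,"z": -0.096,"ax": 0,"ay": 0,"az": -0.3}
    - {"fingers": 1,"x": -0.323,"y": -0.346,"z": -0.096,"ax": 0,"ay": 0,"az": -0.34}

```text
time_s: 2.3
position: [0.4199, 0.1898, 0.3302]
tool_rot: [3.141, 0.001, 3.113]
wrist_force: [1.8, -0.4, 0.6]
opening: 0.0878
```

Run:
```python
from h import *
o=get_obs(); print({k:np.round(v,4) for k,v in o.items() if k in('time_s','joint_pos','position','tool_rot','wrist_force')})
F=save('wrist','wrist2.png')
for q in ['flap_knob','flap_hinge','punch_center','kit_box']:
    for e in eyes.landmark_of('wrist',q)[:2]:
        px=np.array(e['at'])*[640,480]; print(q,round(e['score'],2),px.round(1),onz(F,px,{'flap_knob':.0815,'flap_hinge':.0475,'punch_center':.0065}.get(q,0)).round(4))
```

```text
{'time_s': np.float64(2.3), 'joint_pos': array([-0.786 ,  0.0192,  0.2317,  1.9294, -0.0051,  1.1921,  0.9898]), 'position': array([0.4199, 0.1898, 0.3302]), 'tool_rot': array([3.1405e+00, 1.0000e-03, 3.1131e+00]), 'wrist_force': array([ 1.7598, -0.4254,  0.575 ])}
flap_knob 0.72 [238.8 332.5] [0.5852 0.0903 0.0815]
flap_knob 0.6 [174.1 212.6] [0.4322 0.0324 0.0815]
flap_hinge 0.85 [192.  260.2] [0.5018 0.0326 0.0475]
punch_center 0.59 [368.8 186.1] [0.4223 0.2574 0.0065]
kit_box 0.78 [195.  203.6] [0.4402 0.0293 0.    ]
```

View pics/wrist2.png

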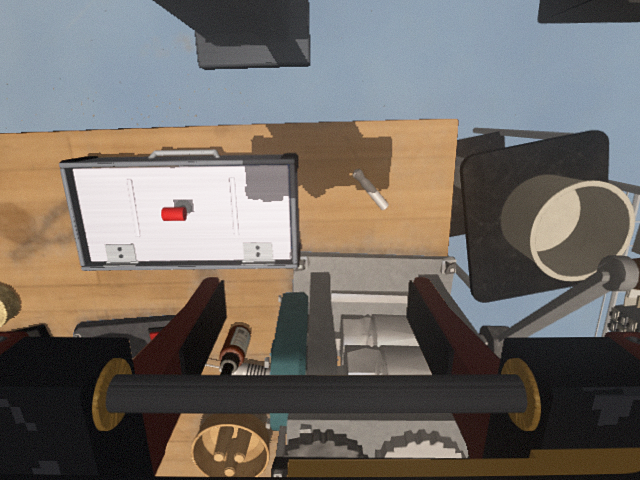

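The wrist view shows the box at left, from (62,160) to (298,268), with the knob at (174,214). The punch runs from (355,172) to (385,207). The first knob hit, at (239,332), is really the bottle, so I'm ignoring it.

Run:
```python
from h import *
import cv2
from scipy.optimize import least_squares
F=eyes.grab_frame('wrist')
im=cv2.cvtColor(F['img'],cv2.COLOR_RGB2BGR)
s=eyes.silhouettes('wrist','punch_center'); m=s[0]['region']; print('punch',s[0]['score'],m.sum())
ys,xs=np.nonzero(m); P=np.array([onz(F,(x,y),.0065)[:2] for x,y in zip(xs,ys)]); c=P.mean(0); u,sv,vt=np.linalg.svd(P-c); t=(P-c)@vt[0]; print(c,vt[0],t.min(),t.max(), ((t.min()+t.max())/2*vt[0]+c))
r=eyes.silhouettes('wrist','flap_knob')
for e in r[:3]: print('knob',e['score'],np.array(e['bbox'])*[640,480,640,480])
for px in [(84,268),(298,266),(297,155)]: print(px,onz(F,px,.06))
for a in [(77,263),(293,261),(293,163)]: print(a,onz(F,a,.05))
# hand rough wireframe at box pose
x,y,th=.437,.043,.03
import sys
def wire(x,y,th,col):
    Rz=np.array([[np.cos(th),-np.sin(th)],[np.sin(th),np.cos(th)]])
    for z in (.06,):
        q=np.array([[66,133.5],[66,-133.5],[-66,-133.5],[-66,133.5]])/1000
        w=np.c_[q@Rz.T+[x,y],np.full(4,z)]; pp=proj(F,w); print(pp.round(1).tolist()); cv2.polylines(im2,[np.int32(pp*3).reshape(-1,1,2)],True,col,1)
im2=cv2.resize(im,None,fx=3,fy=3,interpolation=cv2.INTER_CUBIC)
wire(x,y,th,(0,255,0))
cv2.imwrite('pics/w2c.png',im2[400:860,150:950])
```

```text
punch 0.97 426
[0.42607214 0.25831698] [0.77179679 0.63586926] -0.03179135464674202 0.03196879478722325 [0.42614061 0.25837339]
knob 0.86 [ 70.784 164.592 289.088 262.416]
(84, 268) [ 0.50219271 -0.09491757  0.06      ]
(298, 266) [0.50702559 0.16781047 0.06      ]
(297, 155) [0.37477067 0.17254529 0.06      ]
(77, 263) [ 0.49917099 -0.10923832  0.05      ]
(293, 261) [0.50422864 0.16127457 0.05      ]
(293, 163) [0.38449802 0.16704505 0.05      ]
[[306.5, 259.6], [90.0, 271.5], [62.1, 163.1], [298.4, 147.8]]
```

View pics/w2c.png

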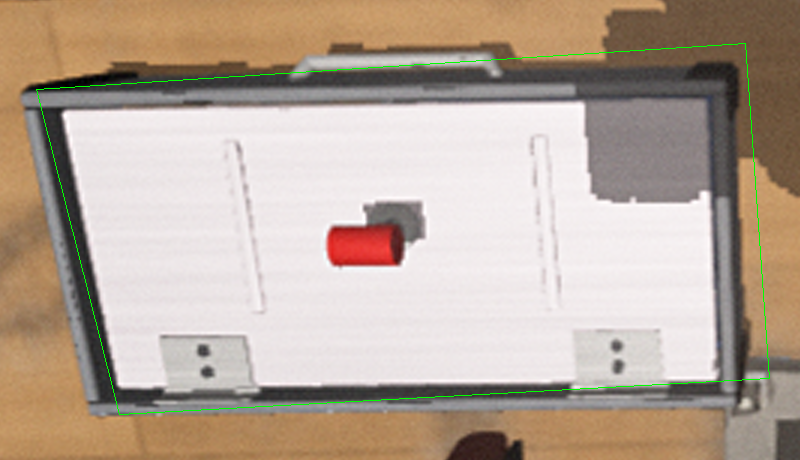

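Run:
```python
from h import *
from scipy.optimize import least_squares
F=eyes.grab_frame('wrist')
obs=np.array([[296,268.3],[80.7,270.5],[58.3,164],[295,156.7]])
q=np.array([[66,133.5],[66,-133.5],[-66,-133.5],[-66,133.5]])/1000
def w(p,q=q,z=.06):
    c,s=np.cos(p[2]),np.sin(p[2]); q=np.atleast_2d(q); return np.c_[q@np.array([[c,-s],[s,c]]).T+p[:2],np.full(len(q),z)]
r=least_squares(lambda p:(proj(F,w(p))-obs).ravel(),[.437,.043,0.0]); print(r.x,r.fun.round(1))
p=r.x
print('knob',tri([ray(F,(172+0,214.5))]) if 0 else onz(F,(50+366/3,133.3+245/3),.0815), 'pred knob(-10,0)',w(p,[[-.01,0]],.0815))
T=cv2.imread('pics/top0.png')
```

```text
[ 0.44199324  0.03560855 -0.00977963] [ 1.8 -0.2  0.3  0.7 -1.  -1.4 -1.   1.1]
knob [0.43362038 0.03327597 0.0815    ] pred knob(-10,0) [[0.43199371 0.03570635 0.0815    ]]
```

Run:
```python
from h import *
F=eyes.grab_frame('wrist'); o=get_obs()
Rr=R.from_euler('xyz',o['tool_rot'])
for dz in [0,.05,.1,.15]: print(dz,proj(F,o['position']+Rr.apply([0,0,dz])))
print(delta([.433,.035,.19],down(np.pi-.01)))
```

```text
0 [[315.51374509 309.00290852]]
0.05 [[315.71397417 267.02480552]]
0.1 [[315.84189446 240.21426754]]
0.15 [[315.93063244 221.61951802]]
(array([-0.0184, -0.1575,  0.1395]), array([-0.0002, -0.0003, -0.0174]))
```

Request:
arm_command:
  deltas:
    - {"fingers": 1,"x": -0.004,"y": -0.04,"z": 0.035,"ax": 0,"ay": 0,"az": -0.005}
    - {"fingers": 1,"x": -0.009,"y": -0.08,"z": 0.07,"ax": 0,"ay": 0,"az": -0.01}
    - {"fingers": 1,"x": -0.014,"y": -0.12,"z": 0.105,"ax": 0,"ay": 0,"az": -0.014}
    - {"fingers": 1,"x": -0.0185,"y": -0.1575,"z": 0.14,"ax": 0,"ay": 0,"az": -0.017}
    - {"fingers": 1,"x": -0.0185,"y": -0.1575,"z": 0.14,"ax": 0,"ay": 0,"az": -0.017}

```text
time_s: 3.42
position: [0.4313, 0.0327, 0.1875]
tool_rot: [-3.139, -0.005, 3.127]
wrist_force: [-0.1, 0.8, 0.2]
opening: 0.0878
```

Run:
```python
from h import *
o=get_obs(); print({k:np.round(v,4) for k,v in o.items() if k in('time_s','joint_pos','position','tool_rot','wrist_force')})
F=save('wrist','wrist3.png')
for q in ['flap_knob','flap_hinge']:
    for e in eyes.landmark_of('wrist',q)[:2]:
        px=np.array(e['at'])*[640,480]; print(q,round(e['score'],2),px.round(1),onz(F,px,{'flap_knob':.0815,'flap_hinge':.0475,'punch_center':.0065}.get(q,0)).round(4))
im=F['img'].astype(int); red=(im[...,0]>120)&(im[...,1]<60)&(im[...,2]<60); red[330:]=0
n,l,st,c=cv2.connectedComponentsWithStats(red.astype(np.uint8)); 
for i in range(1,n):
    if st[i,4]>50: print(st[i],c[i],onz(F,c[i],.0815), [onz(F,(x,c[i][1]),.0815)[1].round(4) for x in (st[i,0],st[i,0]+st[i,2])])
```

```text
{'time_s': np.float64(3.425), 'joint_pos': array([-0.5758,  0.1335,  0.3893,  2.1737, -0.0653,  0.8506,  1.4104]), 'position': array([0.4313, 0.0327, 0.1875]), 'tool_rot': array([-3.139 , -0.0049,  3.1275]), 'wrist_force': array([-0.1322,  0.8077,  0.1758])}
flap_knob 0.92 [316.  241.2] [0.4335 0.0323 0.0815]
flap_hinge 0.79 [317.  307.2] [0.5049 0.032  0.0475]
[300 236  32  12 208] [315.625      241.23076923] [0.43353527 0.03200595 0.0815    ] [np.float64(0.0207), np.float64(0.0439)]
```

View pics/wrist3.png

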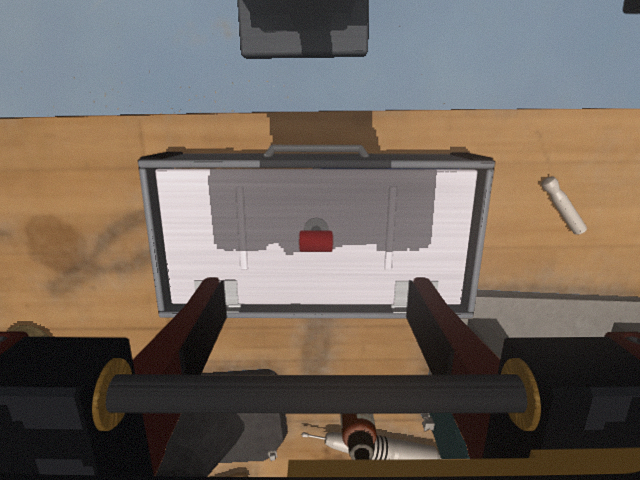

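The wrist view shows the knob centred between the fingers at (316,241), which is about x 0.4335, y 0.032. I'll go down and pinch it.

Run:
```python
from h import *
print(delta([.4335,.0321,.0735],down(np.pi-.012)))
```

```text
(array([ 0.0002, -0.0043,  0.1166]), array([0.0004, 0.0007, 0.0032]))
```

Run:
```python
from h import *
o=get_obs(); print(o['position'],o['tool_rot'],o['time_s'])
F=eyes.grab_frame('wrist')
im=F['img'].astype(int); red=(im[...,0]>120)&(im[...,1]<60)&(im[...,2]<60); red[330:]=0
n,l,st,c=cv2.connectedComponentsWithStats(red.astype(np.uint8)); 
for i in range(1,n):
    if st[i,4]>50: print(st[i],c[i],onz(F,c[i],.0815), [onz(F,(x,c[i][1]),.0815)[1].round(4) for x in (st[i,0],st[i,0]+st[i,2])])
```

```text
[0.43368701 0.03636748 0.19011995] [3.14121257e+00 6.93622603e-04 3.13278273e+00] 3.575
[295 230  31  12 210] [309.64761905 235.87142857] [0.43325852 0.03160093 0.0815    ] [np.float64(0.0209), np.float64(0.0435)]
```

Both readings agree, putting the knob at about (0.4334, 0.0322).

Request:
arm_command:
  deltas:
    - {"fingers": 1,"x": 0.0,"y": -0.002,"z": 0.025,"ax": 0,"ay": 0,"az": 0}
    - {"fingers": 1,"x": 0.0,"y": -0.004,"z": 0.06,"ax": 0,"ay": 0,"az": 0}
    - {"fingers": 1,"x": 0.0,"y": -0.0043,"z": 0.09,"ax": 0,"ay": 0,"az": 0}
    - {"fingers": 1,"x": 0.0,"y": -0.0043,"z": 0.108,"ax": 0,"ay": 0,"az": 0}
    - {"fingers": 1,"x": 0.0,"y": -0.0043,"z": 0.1166,"ax": 0,"ay": 0,"az": 0}
    - {"fingers": 1,"x": 0.0,"y": -0.0043,"z": 0.1166,"ax": 0,"ay": 0,"az": 0}

```text
time_s: 4.38
position: [0.4344, 0.0331, 0.074]
tool_rot: [3.141, 0.002, 3.135]
wrist_force: [-0.8, 0.3, 0.6]
opening: 0.0873
```

Run:
```python
from h import *
F=save('wrist','wrist4.png')
o=get_obs(); print(o['position'],o['tool_rot'],o['time_s'],o['wrist_force'])
```

```text
[0.43454991 0.03294469 0.07431645] [3.14048840e+00 2.21036530e-03 3.13429491e+00] 4.425 [ 0.16314759  0.87019134 -0.52949623]
```

View pics/wrist4.png

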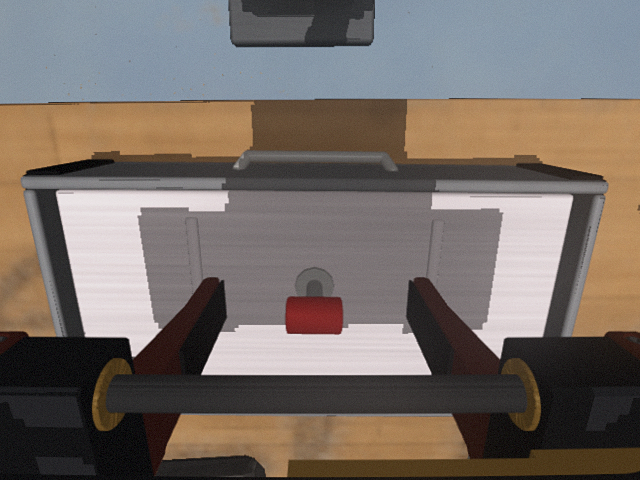

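The knob at (314,315) is centred between the pads, so I'll close on it.

Request:
arm_command:
  deltas:
    - {"fingers": 0,"x": 0,"y": 0,"z": 0,"ax": 0,"ay": 0,"az": 0}
    - {"fingers": 0,"x": 0,"y": 0,"z": 0,"ax": 0,"ay": 0,"az": 0}
    - {"fingers": 0,"x": 0,"y": 0,"z": 0,"ax": 0,"ay": 0,"az": 0}
    - {"fingers": 0,"x": 0,"y": 0,"z": 0,"ax": 0,"ay": 0,"az": 0}
    - {"fingers": 0,"x": 0,"y": 0,"z": 0,"ax": 0,"ay": 0,"az": 0}
    - {"fingers": 0,"x": 0,"y": 0,"z": 0,"ax": 0,"ay": 0,"az": 0}

```text
time_s: 5.18
position: [0.4346, 0.0329, 0.0743]
tool_rot: [3.141, 0.002, 3.134]
wrist_force: [0.6, 0.4, -0.0]
opening: 0.0311
```

Run:
```python
from h import *
F=save('wrist','wrist5.png')
o=get_obs(); print(o['position'],o['tool_rot'],o['time_s'],o['wrist_force'],o['opening'])
# trajectory: knob relative to hinge; tool tilts progressively: ay so that body leans toward far side (+x world)
hx,hz=.5045,.0475
p0=o['position']; R0=R.from_euler('xyz',o['tool_rot'])
off=np.array([0,0,-.008])
g0=p0+R0.apply(off)
a0=np.arctan2(.034,-.070)
print('grasp',g0)
for th in np.linspace(0,1.6,17):
    u=np.array([-np.cos(th),np.sin(th)]);n=np.array([np.sin(th),np.cos(th)])
    k=.070*u+.034*n-np.array([-.07,.034])
    tilt=0.25*th/1.6
    Rt=R.from_rotvec([0,tilt,0])*R0
    g=g0+[k[0],0,k[1]]
    p=g-Rt.apply(off)
    d,a=delta(p,Rt,o); print(round(th,2),d,a)
```

```text
[0.43454796 0.03293492 0.07429671] [3.14051155e+00 2.17783141e-03 3.13427840e+00] 5.225 [ 0.70328152 -0.67974197  0.41127066] 0.027407869113139003
grasp [0.43453047 0.0329264  0.08229668]
0.0 [0. 0. 0.] [-0.  0.  0.]
0.1 [-0.0036  0.     -0.0068] [0.0001 0.0156 0.    ]
0.2 [-0.0079  0.0001 -0.0132] [0.0002 0.0312 0.    ]
0.3 [-0.0128  0.0001 -0.0191] [0.0003 0.0469 0.    ]
0.4 [-0.0183  0.0002 -0.0245] [0.0005 0.0625 0.0001]
0.5 [-0.0243  0.0002 -0.0294] [0.0006 0.0781 0.0001]
0.6 [-0.0307  0.0003 -0.0336] [0.0007 0.0937 0.0001]
0.7 [-0.0376  0.0003 -0.0371] [8.000e-04 1.094e-01 1.000e-04]
0.8 [-0.0447  0.0004 -0.0399] [9.00e-04 1.25e-01 1.00e-04]
0.9 [-0.0521  0.0004 -0.0419] [1.000e-03 1.406e-01 1.000e-04]
1.0 [-0.0596  0.0005 -0.0432] [0.0011 0.1562 0.0002]
1.1 [-0.0673  0.0005 -0.0438] [0.0013 0.1719 0.0002]
1.2 [-0.0749  0.0006 -0.0435] [0.0014 0.1875 0.0002]
1.3 [-0.0825  0.0006 -0.0425] [1.500e-03 2.031e-01 2.000e-04]
1.4 [-0.09    0.0007 -0.0408] [1.600e-03 2.187e-01 2.000e-04]
1.5 [-0.0972  0.0008 -0.0382] [1.700e-03 2.344e-01 2.000e-04]
1.6 [-0.1041  0.0008 -0.035 ] [0.0018 0.25   0.0003]
```

View pics/wrist5.png

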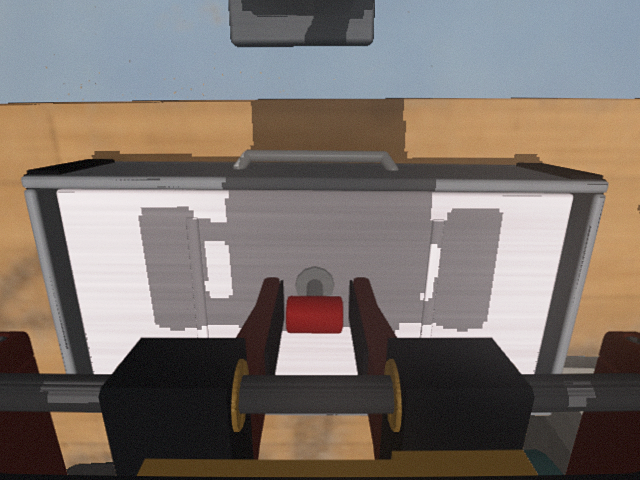

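Request:
arm_command:
  deltas:
    - {"fingers": 0,"x": 0,"y": 0,"z": 0,"ax": 0,"ay": 0,"az": 0}
    - {"fingers": 0,"x": 0,"y": 0,"z": 0,"ax": 0,"ay": 0,"az": 0}
    - {"fingers": 0,"x": 0,"y": 0,"z": 0,"ax": 0,"ay": 0,"az": 0}
    - {"fingers": 0,"x": -0.0036,"y": 0,"z": -0.0068,"ax": 0,"ay": 0.0156,"az": 0}
    - {"fingers": 0,"x": -0.0079,"y": 0,"z": -0.0132,"ax": 0,"ay": 0.031,"az": 0}
    - {"fingers": 0,"x": -0.0128,"y": 0,"z": -0.0191,"ax": 0,"ay": 0.047,"az": 0}

```text
time_s: 5.98
position: [0.4464, 0.032, 0.0929]
tool_rot: [-3.141, -0.047, 3.134]
wrist_force: [1.1, -5.3, -8.7]
opening: 0.0236
```

Run:
```python
from h import *
F=save('wrist','wrist6.png')
o=get_obs(); print(o['position'],o['tool_rot'],o['time_s'],o['wrist_force'],o['opening'])
```

```text
[0.44703648 0.03199189 0.09352872] [-3.14154166 -0.04772684  3.13365968] 6.025 [-1.46366253 -4.95364061 -2.33887121] 0.02376887967655031
```

View pics/wrist6.png

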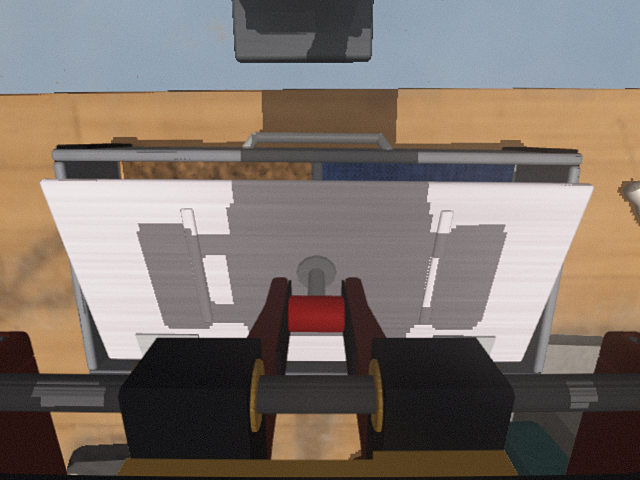

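The grip is holding, the flap is lifting, and blue felt shows at (420,172), on the +y (left) side. Next is the rest of the arc.

```bash
cat > arc.py <<'E'
from h import *
import sys
o=get_obs()
p0=np.array([.43455,.0329,.0743]); R0=R.from_euler('xyz',[3.1405,.0022,3.1343]); off=np.array([0,0,-.008]); g0=p0+R0.apply(off)
def pose(th,tilt):
    u=np.array([-np.cos(th),np.sin(th)]);n=np.array([np.sin(th),np.cos(th)])
    k=.070*u+.034*n-np.array([-.07,.034])
    Rt=R.from_rotvec([0,tilt,0])*R0
    return g0+[k[0],0,k[1]]-Rt.apply(off),Rt
if __name__=='__main__':
    print(o['position'],R.from_euler('xyz',o['tool_rot']).as_rotvec())
    for th in np.linspace(*map(float,sys.argv[1:3]),int(sys.argv[3])):
        d,a=delta(*pose(th,.25*th/1.6),o); print(round(th,2),d,a)
E
python3 arc.py .4 1.1 8
```

```text
[0.44703648 0.03199189 0.09352872] [-1.22698621e-02 -3.09384165e+00 -2.14018509e-04]
0.4 [-0.0055  0.001  -0.0056] [-0.0007  0.0126 -0.0006]
0.5 [-0.0113  0.001  -0.0107] [-0.0005  0.0282 -0.0006]
0.6 [-0.0175  0.0011 -0.0152] [-0.0004  0.0438 -0.0006]
0.7 [-0.0241  0.0011 -0.0191] [-0.0003  0.0594 -0.0006]
0.8 [-0.0311  0.0012 -0.0222] [-0.0002  0.0751 -0.0006]
0.9 [-0.0384  0.0012 -0.0247] [-0.0001  0.0907 -0.0006]
1.0 [-0.0458  0.0013 -0.0264] [ 1.000e-04  1.063e-01 -6.000e-04]
1.1 [-0.0534  0.0013 -0.0273] [ 0.0002  0.1219 -0.0005]
```

Request:
arm_command:
  deltas:
    - {"fingers": 0,"x": -0.0055,"y": 0,"z": -0.0056,"ax": 0,"ay": 0.013,"az": 0}
    - {"fingers": 0,"x": -0.0113,"y": 0,"z": -0.0107,"ax": 0,"ay": 0.028,"az": 0}
    - {"fingers": 0,"x": -0.0175,"y": 0,"z": -0.0152,"ax": 0,"ay": 0.044,"az": 0}
    - {"fingers": 0,"x": -0.0241,"y": 0,"z": -0.0191,"ax": 0,"ay": 0.059,"az": 0}
    - {"fingers": 0,"x": -0.0311,"y": 0,"z": -0.0222,"ax": 0,"ay": 0.075,"az": 0}
    - {"fingers": 0,"x": -0.0384,"y": 0,"z": -0.0247,"ax": 0,"ay": 0.091,"az": 0}
    - {"fingers": 0,"x": -0.0458,"y": 0,"z": -0.0264,"ax": 0,"ay": 0.106,"az": 0}
    - {"fingers": 0,"x": -0.0534,"y": 0,"z": -0.0273,"ax": 0,"ay": 0.122,"az": 0}

```text
time_s: 7.02
position: [0.5019, 0.0311, 0.1185]
tool_rot: [-3.141, -0.172, 3.133]
wrist_force: [-4.7, -3.8, -3.1]
opening: 0.0237
```

```bash
python3 - <<'E'
from h import *
F=save('wrist','wrist7.png'); save('scene','scene7.png')
o=get_obs(); print(o['position'],o['tool_rot'],o['time_s'],o['wrist_force'],o['opening'],o['joint_pos'])
E
python3 arc.py 1.2 1.65 5
```

```text
[0.50290403 0.03107145 0.11847946] [-3.14084757 -0.16996397  3.13341138] 7.125 [-3.03042812 -4.13973618 -0.6943846 ] 0.023464103812573425 [-0.44294684  0.45197259  0.35256419  1.96080999 -0.21262941  0.93526658
  1.59433027]
[0.50290403 0.03107145 0.11847946] [-1.20615069e-02 -2.97160259e+00  7.15304328e-05]
1.2 [-0.0065  0.0019 -0.0006] [-0.0003  0.0153 -0.0008]
1.31 [-0.0151  0.002  -0.0009] [-0.0002  0.0329 -0.0007]
1.42 [-0.0236  0.002  -0.0002] [-0.0001  0.0505 -0.0007]
1.54 [-0.0321  0.0021  0.0015] [ 0.0001  0.0681 -0.0007]
1.65 [-0.0403  0.0022  0.0041] [ 0.0002  0.0856 -0.0007]
```

View pics/wrist7.png

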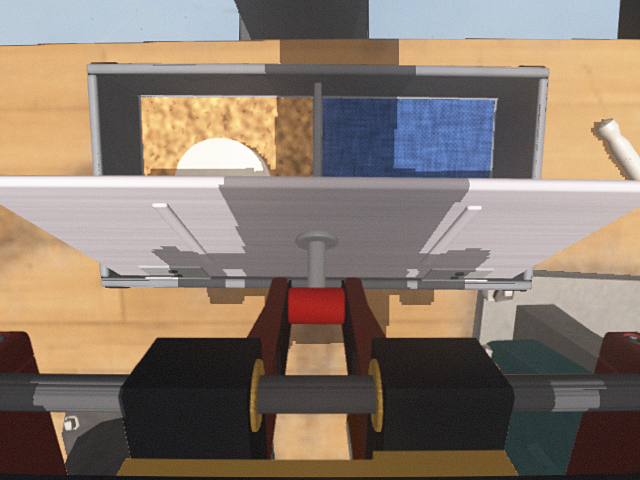

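View pics/scene7.png

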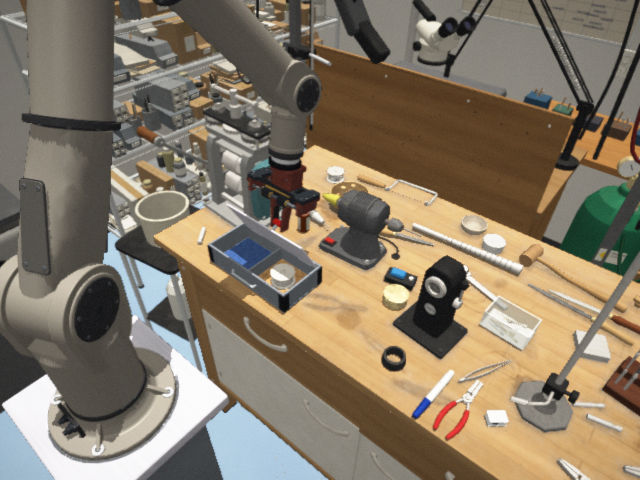

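Flap is at about 1.1 rad. The blue felt at (410,135) is in the left bay and the spool is in the right one. I'll continue to about 1.6.

Request:
arm_command:
  deltas:
    - {"fingers": 0,"x": -0.0065,"y": 0,"z": -0.0006,"ax": 0,"ay": 0.015,"az": 0}
    - {"fingers": 0,"x": -0.0151,"y": 0,"z": -0.0009,"ax": 0,"ay": 0.033,"az": 0}
    - {"fingers": 0,"x": -0.0236,"y": 0,"z": -0.0002,"ax": 0,"ay": 0.05,"az": 0}
    - {"fingers": 0,"x": -0.031,"y": 0,"z": 0.0013,"ax": 0,"ay": 0.066,"az": 0}
    - {"fingers": 0,"x": -0.037,"y": 0,"z": 0.003,"ax": 0,"ay": 0.078,"az": 0}
    - {"fingers": 0,"x": -0.037,"y": 0,"z": 0.003,"ax": 0,"ay": 0.078,"az": 0}

```text
time_s: 7.88
position: [0.541, 0.0304, 0.1096]
tool_rot: [-3.14, -0.245, 3.133]
wrist_force: [0.7, -4.3, 5.3]
opening: 0.0237
```

Run:
```python
from h import *
F=save('wrist','wrist8.png')
o=get_obs(); print(o['position'],o['tool_rot'],o['time_s'],o['wrist_force'],o['opening'])
g=o['position']+R.from_euler('xyz',o['tool_rot']).apply([0,0,-.008]); k=g-[.5045+.001,0,.0475+.0008]
print('theta est',np.arctan2(.034,-.07)-np.arctan2(k[2],k[0]),np.hypot(k[0],k[2]))
```

```text
[0.54080867 0.03045933 0.10974866] [-3.14055843 -0.24489776  3.13314297] 7.925 [ 1.3298884  -4.93863496  5.66680114] 0.02374341221496299
theta est 1.612375793000976 0.0785967848758058
```

View pics/wrist8.png

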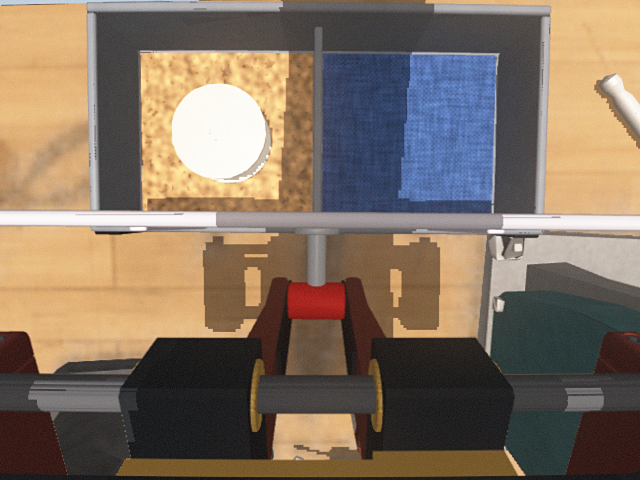

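The flap is past vertical at about 1.6 rad. I'll release the knob and back straight out along the tool axis.

Request:
arm_command:
  deltas:
    - {"fingers": 0.5,"x": 0,"y": 0,"z": 0,"ax": 0,"ay": 0,"az": 0}
    - {"fingers": 0.6,"x": 0,"y": 0,"z": 0,"ax": 0,"ay": 0,"az": 0}
    - {"fingers": 0.6,"x": 0,"y": 0,"z": 0,"ax": 0,"ay": 0,"az": 0}
    - {"fingers": 0.6,"x": 0,"y": 0,"z": -0.015,"ax": 0,"ay": 0,"az": 0}
    - {"fingers": 0.6,"x": 0,"y": 0,"z": -0.045,"ax": 0,"ay": 0,"az": 0}
    - {"fingers": 0.6,"x": 0,"y": 0,"z": -0.085,"ax": 0,"ay": 0,"az": 0}
    - {"fingers": 0.6,"x": 0,"y": 0,"z": -0.13,"ax": 0,"ay": 0,"az": 0}
    - {"fingers": 0.6,"x": 0,"y": 0,"z": -0.14,"ax": 0,"ay": 0,"az": 0}

```text
time_s: 8.93
position: [0.577, 0.0302, 0.2494]
tool_rot: [-3.142, -0.239, 3.133]
wrist_force: [-0.2, 0.9, -0.4]
opening: 0.0531
```

Run:
```python
from h import *
F=save('wrist','wrist9.png'); save('scene','scene9.png')
o=get_obs(); print(o['position'],o['tool_rot'],o['time_s'],o['wrist_force'],o['opening'])
```

```text
[0.57553694 0.03036179 0.24694633] [-3.14120979 -0.24219402  3.13326046] 9.025 [ 0.17205998 -0.16931951 -0.64771436] 0.05298520727797297
```

View pics/wrist9.png

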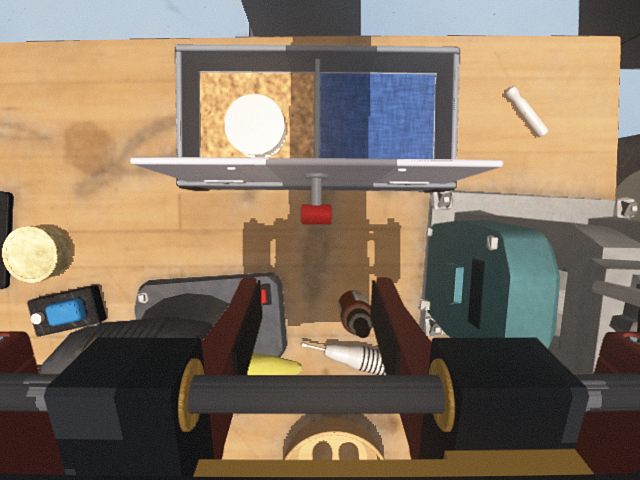

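View pics/scene9.png

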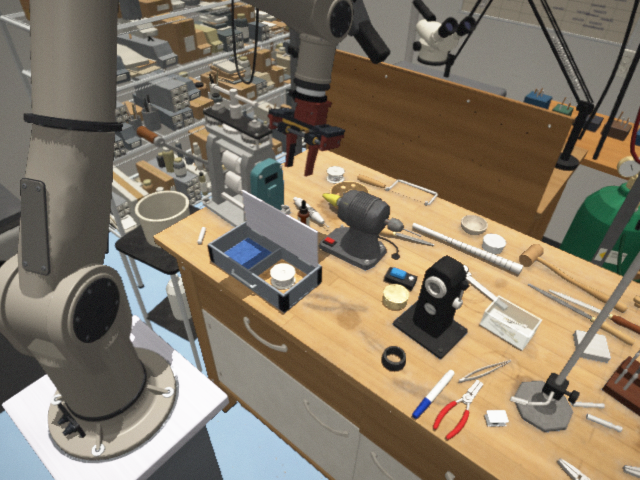

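The flap stands open by itself and the gripper is clear of it. The punch shows at (507,88)–(545,133), the spool at (255,125) and the blue felt at (375,115). Next I'll measure the punch and plan the move to it.

Run:
```python
from h import *
F=eyes.grab_frame('wrist')
for q in ['blue_bay','cork_bay','punch_center','flap_knob','spool_center']:
    for e in eyes.landmark_of('wrist',q)[:1]:
        px=np.array(e['at'])*[640,480]; print(q,round(e['score'],2),px.round(1),onz(F,px,{'punch_center':.0065,'flap_knob':.118,'spool_center':.023}.get(q,.007)).round(4))
s=eyes.silhouettes('wrist','punch_center'); m=s[0]['region']; print('punch',s[0]['score'],m.sum())
ys,xs=np.nonzero(m); P=np.array([onz(F,(x,y),.0065)[:2] for x,y in zip(xs,ys)]); c=P.mean(0); u,sv,vt=np.linalg.svd(P-c); t=(P-c)@vt[0]; print(c,vt[0],t.min(),t.max(), ((t.min()+t.max())/2*vt[0]+c))
for px in [(177,50),(460,48)]: print(onz(F,px,.06))
o=get_obs();print(o['position'],o['tool_rot'])
for p,y in [((.46,.06,.26),0),((.425,.255,.2),.69)]: print(delta(p,down(np.pi+y),o))
```

```text
blue_bay 0.58 [379.3 128.9] [0.4429 0.0991 0.007 ]
punch_center 0.74 [524.9 113.8] [0.4273 0.2568 0.0065]
flap_knob 0.59 [316.5 216.2] [0.5351 0.0308 0.118 ]
spool_center 0.96 [255.1 129.4] [ 0.4459 -0.0319  0.023 ]
punch 0.76 715
[0.42627779 0.25897829] [0.77030767 0.6376724 ] -0.032126261973003355 0.031206181672411334 [0.42592341 0.25868494]
[ 0.38029462 -0.09748949  0.06      ]
[0.38073443 0.16517819 0.06      ]
[0.57411208 0.0303574  0.24464447] [-3.14022458 -0.24680742  3.13312849]
(array([0.1146, 0.0287, 0.013 ]), array([-0.0003, -0.2468, -0.0083]))
(array([0.1355, 0.2235, 0.0799]), array([ 0.0849, -0.2371, -0.6947]))
```

Request:
arm_command:
  deltas:
    - {"fingers": 0.6,"x": 0.04,"y": 0.005,"z": 0.004,"ax": 0,"ay": -0.1,"az": 0}
    - {"fingers": 0.6,"x": 0.08,"y": 0.015,"z": 0.009,"ax": 0,"ay": -0.19,"az": 0}
    - {"fingers": 0.6,"x": 0.115,"y": 0.03,"z": 0.013,"ax": 0,"ay": -0.247,"az": -0.01}
    - {"fingers": 0.6,"x": 0.12,"y": 0.08,"z": 0.027,"ax": 0.02,"ay": -0.247,"az": -0.18}
    - {"fingers": 0.6,"x": 0.125,"y": 0.13,"z": 0.044,"ax": 0.04,"ay": -0.246,"az": -0.36}
    - {"fingers": 0.6,"x": 0.13,"y": 0.18,"z": 0.062,"ax": 0.065,"ay": -0.242,"az": -0.53}
    - {"fingers": 0.6,"x": 0.1355,"y": 0.2235,"z": 0.08,"ax": 0.085,"ay": -0.237,"az": -0.69}
    - {"fingers": 0.6,"x": 0.1355,"y": 0.2235,"z": 0.08,"ax": 0.085,"ay": -0.237,"az": -0.695}

```text
time_s: 10.38
position: [0.4229, 0.258, 0.1984]
tool_rot: [3.141, -0.003, -2.444]
wrist_force: [-0.5, -0.6, 1.5]
opening: 0.0526
```

Run:
```python
from h import *
F=save('wrist','wrist10.png')
o=get_obs(); print(o['position'],o['tool_rot'],o['time_s'],o['wrist_force'],o['opening'])
s=eyes.silhouettes('wrist','punch_center'); m=s[0]['region']; print('punch',s[0]['score'],m.sum(),np.array(s[0]['bbox'])*[640,480,640,480])
ys,xs=np.nonzero(m); P=np.array([onz(F,(x,y),.0065)[:2] for x,y in zip(xs,ys)]); c=P.mean(0); u,sv,vt=np.linalg.svd(P-c); t=(P-c)@vt[0]; cc=(t.min()+t.max())/2*vt[0]+c; print(c,vt[0],np.arctan2(vt[0,1],vt[0,0]),t.min(),t.max(),cc)
o=get_obs();print(o['position'],o['tool_rot'],o['joint_pos'])
ya=np.arctan(vt[0,1]/vt[0,0])
for z in (.06,.013): print(delta([cc[0],cc[1],z],down(np.pi+ya),o))
```

```text
[0.42407097 0.25572182 0.19897027] [-3.14157967e+00 -2.20081410e-03 -2.44874681e+00] 10.425 [ 0.13077317 -0.70381705 -0.0322661 ] 0.05262802572524753
punch 0.91 791 [312.192 181.584 324.288 246.   ]
[0.4252067  0.25910157] [0.77817121 0.6280522 ] 0.6790476260208835 -0.031600183764249216 0.032665143482029486 [0.42562106 0.25943599]
[0.42481704 0.25447471 0.19944492] [-3.14113770e+00 -1.47772595e-03 -2.45192071e+00] [-0.79516093  0.22076839  0.1489334   2.02067569 -0.04069572  0.90437679
  1.63589042]
(array([-0.004 ,  0.0034,  0.1394]), array([-0.0005, -0.0015,  0.0106]))
(array([-0.0041,  0.0034,  0.1864]), array([-0.0005, -0.0015,  0.0106]))
```

View pics/wrist10.png

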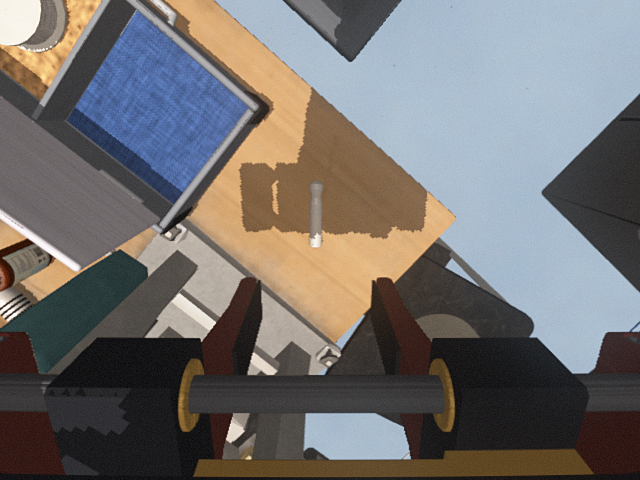

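The punch is vertical in the view at (317,183)–(316,246), aligned with the jaws.

Request:
arm_command:
  deltas:
    - {"fingers": 0.6,"x": -0.002,"y": 0.002,"z": 0.04,"ax": 0,"ay": -0.001,"az": 0.005}
    - {"fingers": 0.6,"x": -0.004,"y": 0.0034,"z": 0.09,"ax": 0,"ay": -0.0015,"az": 0.01}
    - {"fingers": 0.6,"x": -0.004,"y": 0.0034,"z": 0.13,"ax": 0,"ay": -0.0015,"az": 0.01}
    - {"fingers": 0.6,"x": -0.004,"y": 0.0034,"z": 0.14,"ax": 0,"ay": -0.0015,"az": 0.01}
    - {"fingers": 0.6,"x": -0.004,"y": 0.0034,"z": 0.14,"ax": 0,"ay": -0.0015,"az": 0.01}

```text
time_s: 11.1
position: [0.4263, 0.2587, 0.06]
tool_rot: [-3.141, -0.0, -2.464]
wrist_force: [-0.3, -0.6, -1.1]
opening: 0.0526
```

Run:
```python
from h import *
F=save('wrist','wrist11.png')
s=eyes.silhouettes('wrist','punch_center'); m=s[0]['region']; print('punch',s[0]['score'],m.sum(),np.array(s[0]['bbox'])*[640,480,640,480])
ys,xs=np.nonzero(m); P=np.array([onz(F,(x,y),.0065)[:2] for x,y in zip(xs,ys)]); c=P.mean(0); u,sv,vt=np.linalg.svd(P-c); t=(P-c)@vt[0]; cc=(t.min()+t.max())/2*vt[0]+c; print(c,vt[0],np.arctan2(vt[0,1],vt[0,0]),t.min(),t.max(),cc)
o=get_obs();print(o['position'],o['tool_rot'],o['wrist_force'],o['time_s'])
ya=np.arctan(vt[0,1]/vt[0,0])
for z in (.06,.013): print(delta([cc[0],cc[1],z],down(np.pi+ya),o))
```

```text
punch 0.73 1967 [308.416 214.08  331.2   315.696]
[0.42534407 0.25894395] [0.7803916  0.62529109] 0.6755044782383668 -0.03152742168157239 0.034291639242963134 [0.42642265 0.25980817]
[0.42687881 0.25968763 0.06100014] [-3.14092887e+00  2.64624797e-03 -2.46309871e+00] [-0.51018437 -0.54665944  0.52115882] 11.2
(array([0.0003, 0.0004, 0.001 ]), array([-0.0007,  0.0026,  0.003 ]))
(array([0.0004, 0.0004, 0.048 ]), array([-0.0007,  0.0026,  0.003 ]))
```

View pics/wrist11.png

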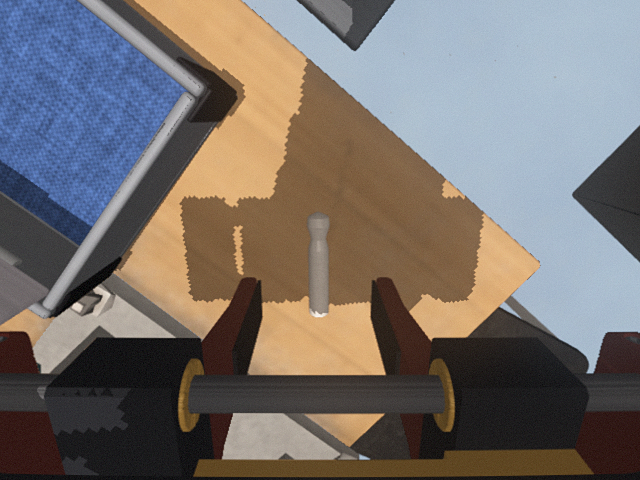

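Request:
arm_command:
  deltas:
    - {"fingers": 0.5,"x": 0,"y": 0,"z": 0.025,"ax": 0,"ay": 0.002,"az": 0.003}
    - {"fingers": 0.5,"x": 0,"y": 0,"z": 0.042,"ax": 0,"ay": 0.002,"az": 0.003}
    - {"fingers": 0.4,"x": 0,"y": 0,"z": 0.0475,"ax": 0,"ay": 0.002,"az": 0.003}
    - {"fingers": 0.3,"x": 0,"y": 0,"z": 0.0475,"ax": 0,"ay": 0.002,"az": 0.003}
    - {"fingers": 0,"x": 0,"y": 0,"z": 0.0475,"ax": 0,"ay": 0.002,"az": 0.003}
    - {"fingers": 0,"x": 0,"y": 0,"z": 0.0475,"ax": 0,"ay": 0.002,"az": 0.003}
    - {"fingers": 0,"x": 0,"y": 0,"z": 0.0475,"ax": 0,"ay": 0.002,"az": 0.003}
    - {"fingers": 0,"x": 0,"y": 0,"z": 0.0475,"ax": 0,"ay": 0.002,"az": 0.003}

```text
time_s: 12.2
position: [0.4273, 0.26, 0.014]
tool_rot: [-3.141, 0.002, -2.466]
wrist_force: [-0.4, 0.0, 6.6]
opening: 0.0127
```

Run:
```python
from h import *
F=save('wrist','wrist12.png')
o=get_obs();print(o['position'],o['tool_rot'],o['wrist_force'],o['time_s'],o['opening'])
```

```text
[0.4273197  0.25999171 0.0140026 ] [-3.14097261e+00  1.52446283e-03 -2.46618391e+00] [-0.63435406  0.01466101  5.78676725] 12.25 0.012814536615996778
```

View pics/wrist12.png

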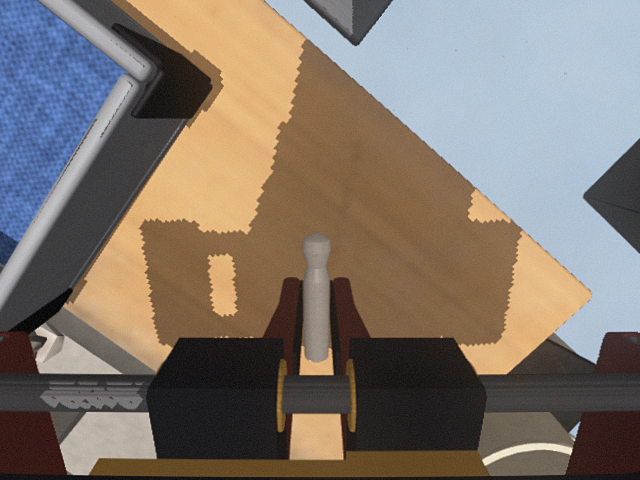

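Punch gripped, with the jaws stopped at 12.8 mm and the punch at (316,300). I'll lift and carry it high to the blue bay.

Run:
```python
from h import *
o=get_obs()
for p,y in [((.4273,.26,.13),-2.466),((.4273,.26,.16),np.pi+.5),((.438,.099,.16),np.pi-.01)]: print(delta(p,down(y),o))
```

```text
(array([-2.00e-04, -1.00e-04, -1.16e-01]), array([-0.0006,  0.0015, -0.0002]))
(array([-2.00e-04, -1.00e-04, -1.46e-01]), array([-0.0005,  0.0016,  0.1754]))
(array([ 0.0921, -0.1324, -0.1461]), array([-1.000e-04,  1.700e-03,  6.854e-01]))
```

Request:
arm_command:
  deltas:
    - {"fingers": 0,"x": 0,"y": 0,"z": -0.03,"ax": 0,"ay": 0.001,"az": 0}
    - {"fingers": 0,"x": 0,"y": 0,"z": -0.08,"ax": 0,"ay": 0.0015,"az": 0}
    - {"fingers": 0,"x": 0,"y": 0,"z": -0.13,"ax": 0,"ay": 0.0015,"az": 0.08}
    - {"fingers": 0,"x": 0.018,"y": -0.026,"z": -0.146,"ax": 0,"ay": 0.0015,"az": 0.22}
    - {"fingers": 0,"x": 0.041,"y": -0.06,"z": -0.146,"ax": 0,"ay": 0.0015,"az": 0.37}
    - {"fingers": 0,"x": 0.066,"y": -0.095,"z": -0.146,"ax": 0,"ay": 0.0015,"az": 0.53}
    - {"fingers": 0,"x": 0.092,"y": -0.1325,"z": -0.146,"ax": 0,"ay": 0.0015,"az": 0.685}
    - {"fingers": 0,"x": 0.092,"y": -0.1325,"z": -0.146,"ax": 0,"ay": 0.0015,"az": 0.685}

```text
time_s: 13.25
position: [0.4378, 0.0956, 0.1599]
tool_rot: [-3.141, -0.0, 3.125]
wrist_force: [0.7, 0.9, -0.2]
opening: 0.0129
```

Run:
```python
from h import *
F=save('wrist','wrist13.png'); save('scene','scene13.png')
o=get_obs();print(o['position'],o['tool_rot'],o['wrist_force'],o['time_s'],o['opening'],o['joint_pos'])
for q in ['blue_bay']:
    for e in eyes.landmark_of('wrist',q)[:1]:
        px=np.array(e['at'])*[640,480]; print(q,round(e['score'],2),px.round(1),onz(F,px,.007).round(4))
o=get_obs();print(o['position'])
for z in (.045,.0215): print(delta((.438,.099,z),down(np.pi-.01),o))
```

```text
[0.43802474 0.09910821 0.15991496] [3.14136531e+00 6.86065256e-05 3.13242313e+00] [ 0.16699838 -0.21533761 -0.55096471] 13.35 0.013255647855390693 [-0.6835259   0.20609773  0.36586228  2.16911175 -0.10432414  0.78226271
  1.31099654]
blue_bay 0.76 [317.6 228.6] [0.4447 0.0965 0.007 ]
[0.43807215 0.09987328 0.15993759]
(array([ 1.000e-04, -9.000e-04,  1.149e-01]), array([0.0004, 0.0002, 0.0024]))
(array([ 1.000e-04, -9.000e-04,  1.384e-01]), array([0.0004, 0.0002, 0.0024]))
```

View pics/wrist13.png

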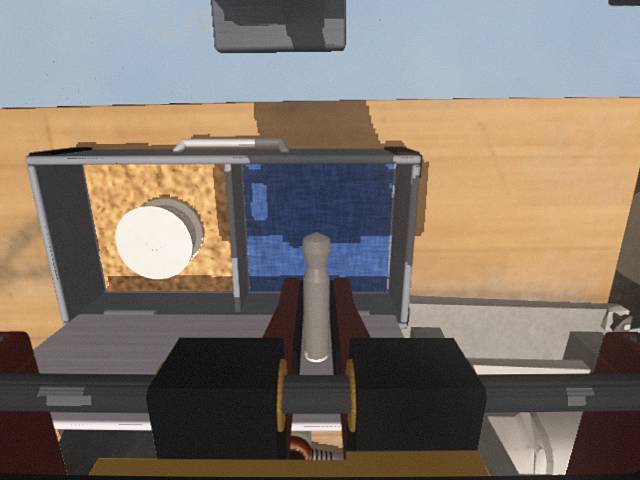

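View pics/scene13.png

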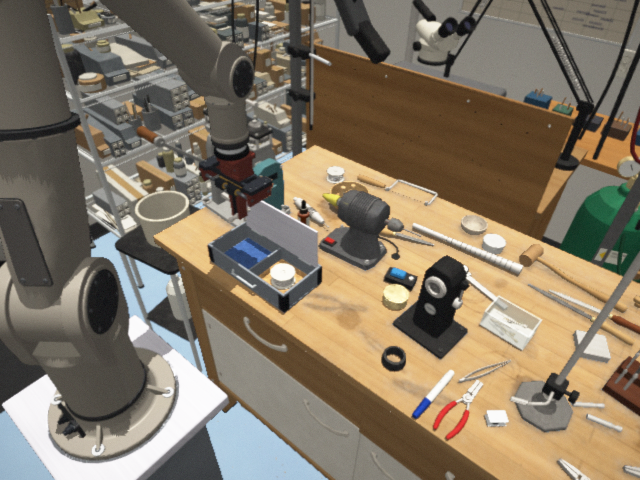

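The punch is gripped along the box's x axis, over the blue bay between the walls at (240,235) and (410,235), and the flap is still up. I'll lower it in two stages.

Request:
arm_command:
  deltas:
    - {"fingers": 0,"x": 0,"y": -0.001,"z": 0.025,"ax": 0,"ay": 0,"az": 0.002}
    - {"fingers": 0,"x": 0,"y": -0.001,"z": 0.06,"ax": 0,"ay": 0,"az": 0.002}
    - {"fingers": 0,"x": 0,"y": -0.001,"z": 0.095,"ax": 0,"ay": 0,"az": 0.002}
    - {"fingers": 0,"x": 0,"y": -0.001,"z": 0.115,"ax": 0,"ay": 0,"az": 0.002}
    - {"fingers": 0,"x": 0,"y": -0.001,"z": 0.127,"ax": 0,"ay": 0,"az": 0.002}
    - {"fingers": 0,"x": 0,"y": -0.001,"z": 0.133,"ax": 0,"ay": 0,"az": 0.002}
    - {"fingers": 0,"x": 0,"y": -0.001,"z": 0.133,"ax": 0,"ay": 0,"az": 0.002}

```text
time_s: 14.28
position: [0.4383, 0.0993, 0.027]
tool_rot: [3.141, 0.0, 3.133]
wrist_force: [-0.3, -0.7, 1.0]
opening: 0.0128
```

Run:
```python
from h import *
F=save('wrist','wrist14.png')
o=get_obs();print(o['position'],o['tool_rot'],o['wrist_force'],o['time_s'],o['opening'])
```

```text
[0.43844045 0.09920866 0.027313  ] [3.14082329e+00 8.25234614e-04 3.13227025e+00] [ 0.36774591  0.44474938 -0.77446063] 14.325 0.013011252047607573
```

View pics/wrist14.png

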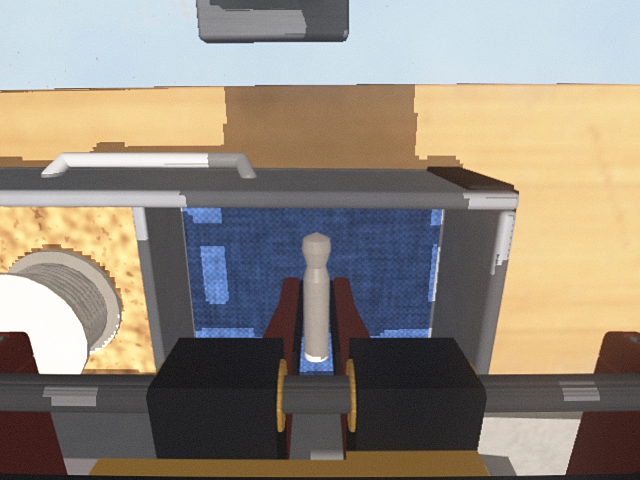

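The punch hangs level just above the felt at (316,295). Now the last few millimetres, slowly.

Request:
arm_command:
  deltas:
    - {"fingers": 0,"x": 0,"y": 0,"z": 0.002,"ax": 0,"ay": 0,"az": 0}
    - {"fingers": 0,"x": 0,"y": 0,"z": 0.0035,"ax": 0,"ay": 0,"az": 0}
    - {"fingers": 0,"x": 0,"y": 0,"z": 0.005,"ax": 0,"ay": 0,"az": 0}
    - {"fingers": 0,"x": 0,"y": 0,"z": 0.006,"ax": 0,"ay": 0,"az": 0}
    - {"fingers": 0,"x": 0,"y": 0,"z": 0.006,"ax": 0,"ay": 0,"az": 0}

```text
time_s: 14.95
position: [0.4384, 0.0992, 0.0212]
tool_rot: [3.141, 0.001, 3.132]
wrist_force: [-0.8, 1.3, -0.6]
opening: 0.0128
```

Run:
```python
from h import *
o=get_obs();print(o['position'],o['wrist_force'],o['time_s'],o['opening'])
```

```text
[0.43841398 0.09920111 0.0212438 ] [-0.82247581  1.29487725 -0.60788959] 14.95 0.0128245497830252
```

No contact yet. I'll creep down to find the floor.

Request:
arm_command:
  deltas:
    - {"fingers": 0,"x": 0,"y": 0,"z": 0.0006,"ax": 0,"ay": 0,"az": 0}
    - {"fingers": 0,"x": 0,"y": 0,"z": 0.001,"ax": 0,"ay": 0,"az": 0}
    - {"fingers": 0,"x": 0,"y": 0,"z": 0.001,"ax": 0,"ay": 0,"az": 0}

```text
time_s: 15.32
position: [0.4385, 0.0991, 0.021]
tool_rot: [3.14, 0.001, 3.132]
wrist_force: [-3.0, -1.3, 12.8]
opening: 0.0128
```

The floor is felt at 12.8 N, with the height as expected (TCP 0.021). I'll open the jaws slowly and rise.

Request:
arm_command:
  deltas:
    - {"fingers": 0.18,"x": 0,"y": 0,"z": 0,"ax": 0,"ay": 0,"az": 0}
    - {"fingers": 0.25,"x": 0,"y": 0,"z": 0,"ax": 0,"ay": 0,"az": 0}
    - {"fingers": 0.4,"x": 0,"y": 0,"z": 0,"ax": 0,"ay": 0,"az": 0}
    - {"fingers": 0.4,"x": 0,"y": 0,"z": 0,"ax": 0,"ay": 0,"az": 0}
    - {"fingers": 0.4,"x": 0,"y": 0,"z": -0.01,"ax": 0,"ay": 0,"az": 0}
    - {"fingers": 0.4,"x": 0,"y": 0,"z": -0.03,"ax": 0,"ay": 0,"az": 0}
    - {"fingers": 0.4,"x": 0,"y": 0,"z": -0.06,"ax": 0,"ay": 0,"az": 0}

```text
time_s: 16.2
position: [0.438, 0.0989, 0.0817]
tool_rot: [3.141, -0.001, 3.132]
wrist_force: [1.2, -0.0, 0.4]
opening: 0.035
```

Run:
```python
from h import *
F=save('wrist','wrist15.png')
o=get_obs();print(o['position'],o['tool_rot'],o['wrist_force'],o['time_s'],o['opening'])
```

```text
[0.44003005 0.09928409 0.08484966] [3.13868715 0.00411742 3.13104433] [0.78576349 0.20475721 1.82126928] 16.25 0.03513639112971942
```

View pics/wrist15.png

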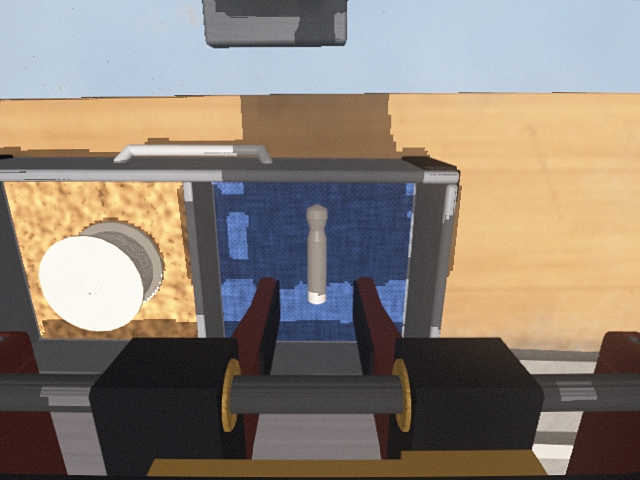

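The punch rests in the blue bay at (317,255) and the spool is untouched. I'll go up and over the flap to the knob's far side.

Run:
```python
from h import *
o=get_obs();print(o['position'],o['tool_rot'])
Rt=R.from_rotvec([0,.245,0])*down(np.pi-.009)
print(delta((.44,.09,.25),down(np.pi-.009),o)); print(delta((.577,.031,.25),Rt,o))
```

```text
[0.44003005 0.09928409 0.08484966] [3.13868715 0.00411742 3.13104433]
(array([-0.0007, -0.0088, -0.1652]), array([ 0.0029,  0.0041, -0.0015]))
(array([-0.1384, -0.0664, -0.1648]), array([ 0.0053,  0.2491, -0.0012]))
```

Request:
arm_command:
  deltas:
    - {"fingers": 0.5,"x": 0,"y": 0,"z": -0.05,"ax": 0,"ay": 0,"az": 0}
    - {"fingers": 0.6,"x": 0,"y": -0.003,"z": -0.11,"ax": 0,"ay": 0,"az": 0}
    - {"fingers": 0.6,"x": -0.005,"y": -0.01,"z": -0.16,"ax": 0,"ay": 0.03,"az": 0}
    - {"fingers": 0.6,"x": -0.04,"y": -0.025,"z": -0.168,"ax": 0,"ay": 0.09,"az": 0}
    - {"fingers": 0.6,"x": -0.08,"y": -0.04,"z": -0.168,"ax": 0,"ay": 0.16,"az": 0}
    - {"fingers": 0.6,"x": -0.12,"y": -0.06,"z": -0.167,"ax": 0.005,"ay": 0.22,"az": 0}
    - {"fingers": 0.6,"x": -0.1385,"y": -0.0665,"z": -0.165,"ax": 0.005,"ay": 0.249,"az": 0}
    - {"fingers": 0.6,"x": -0.1385,"y": -0.0665,"z": -0.165,"ax": 0.005,"ay": 0.249,"az": 0}

```text
time_s: 17.25
position: [0.5779, 0.0299, 0.2495]
tool_rot: [-3.138, -0.246, 3.129]
wrist_force: [-0.6, 1.1, -0.7]
opening: 0.0528
```

Run:
```python
from h import *
eyes.grab_frame('wrist')
F=save('wrist','wrist16.png'); G=save('scene','scene16.png')
o=get_obs();print(o['position'],o['tool_rot'],o['wrist_force'],o['time_s'],o['opening'])
def red(F):
    im=F['img'].astype(int); red=(im[...,0]>120)&(im[...,1]<60)&(im[...,2]<60); red[330:]=0
    n,l,st,c=cv2.connectedComponentsWithStats(red.astype(np.uint8)); 
    return [(st[i],c[i].round(1)) for i in range(1,n) if st[i,4]>40]
print(red(F))
for th in (1.45,1.55,1.6,1.65,1.7):
    k=np.array([-.07*np.cos(th)+.034*np.sin(th),.07*np.sin(th)+.034*np.cos(th)])
    t=np.array([-.116*np.cos(th),.116*np.sin(th)])
    P=[.5045+k[0],.032,.0475+k[1]]; print(th,np.round(P,4),proj(F,P).round(1),'tip',[proj(F,[.5045+t[0],.032+s,.0475+t[1]]).round(1).tolist() for s in(-.1255,.1255)])
for e in eyes.landmark_of('wrist','flap_knob')[:2]: print(e['score'],np.array(e['at'])*[640,480])
```

```text
[0.57622448 0.03127289 0.25045502] [-3.14003442 -0.24505585  3.13161756] [-0.26501728  0.37787708 -0.00905318] 17.4 0.052837386922809364
[(array([301, 205,  30,  20, 533], dtype=int32), array([315.7, 214.7]))]
1.45 [0.5298 0.032  0.1211] [[317.9 208.2]] tip [[[132.1, 151.3]], [[503.3, 147.1]]]
1.55 [0.537  0.032  0.1182] [[318.  217.4]] tip [[[132.1, 168.3]], [[503.7, 164.2]]]
1.6 [0.5405 0.032  0.1165] [[318.  221.7]] tip [[[132.4, 177.0]], [[503.6, 172.9]]]
1.65 [0.5439 0.032  0.1146] [[318.1 225.8]] tip [[[133.0, 185.6]], [[503.2, 181.5]]]
1.7 [0.5472 0.032  0.1125] [[318.1 229.8]] tip [[[133.7, 194.2]], [[502.6, 190.2]]]
0.84 [314.816 212.4  ]
```

View pics/wrist16.png

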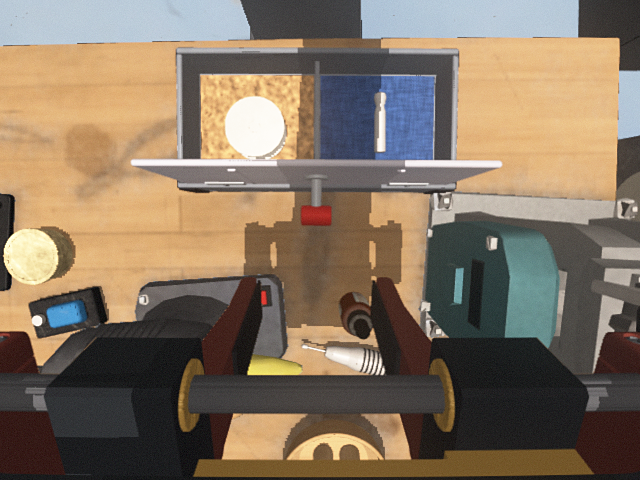

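From the projections the knob row (215) and flap edge (162) give the flap at about 1.53 rad. It is steady, in the same place as after the release, and the punch is in the bay at (381,122). I'm aiming at the knob as seen here, about (0.536, 0.0315, 0.1185).

Run:
```python
from h import *
o=get_obs();print(o['position'],o['tool_rot'])
Rt=R.from_rotvec([0,.245,0])*down(np.pi-.009)
off=np.array([0,0,-.008])
tcp=np.array([.5365,.0312,.1185])-Rt.apply(off); print(tcp)
for b in (.12,.05,0): print(delta(tcp+Rt.apply([0,0,-b]),Rt,o))
```

```text
[0.5762117  0.03142332 0.25065621] [-3.14032928 -0.24473293  3.13201235]
[0.53455955 0.0312     0.1107389 ]
(array([ 0.0065, -0.0003,  0.0258]), array([ 0.0011,  0.0003, -0.0003]))
(array([ 0.0065, -0.0004,  0.0958]), array([ 0.0011,  0.0003, -0.0003]))
(array([ 0.0065, -0.0004,  0.1458]), array([ 0.0011,  0.0003, -0.0003]))
```

Request:
arm_command:
  deltas:
    - {"fingers": 0.6,"x": 0.0065,"y": 0,"z": 0.02,"ax": 0,"ay": 0,"az": 0}
    - {"fingers": 0.6,"x": 0.0065,"y": 0,"z": 0.05,"ax": 0,"ay": 0,"az": 0}
    - {"fingers": 0.6,"x": 0.0065,"y": 0,"z": 0.09,"ax": 0,"ay": 0,"az": 0}
    - {"fingers": 0.6,"x": 0.0065,"y": 0,"z": 0.12,"ax": 0,"ay": 0,"az": 0}
    - {"fingers": 0.6,"x": 0.0065,"y": 0,"z": 0.14,"ax": 0,"ay": 0,"az": 0}
    - {"fingers": 0.6,"x": 0.0065,"y": 0,"z": 0.1458,"ax": 0,"ay": 0,"az": 0}
    - {"fingers": 0.6,"x": 0.0065,"y": 0,"z": 0.1458,"ax": 0,"ay": 0,"az": 0}

```text
time_s: 18.32
position: [0.5345, 0.032, 0.1115]
tool_rot: [-3.141, -0.244, 3.133]
wrist_force: [-0.1, 0.8, -0.2]
opening: 0.0522
```

Run:
```python
from h import *
F=save('wrist','wrist17.png')
o=get_obs();print(o['position'],o['tool_rot'],o['wrist_force'],o['time_s'],o['opening'])
Rr=R.from_euler('xyz',o['tool_rot']); print('grasp px',proj(F,o['position']+Rr.apply([0,0,-.008])))
```

```text
[0.53500839 0.03193434 0.11173636] [-3.1408334  -0.24327114  3.13249384] [ 0.21389939 -0.09664389  0.29163568] 18.375 0.05264051600709638
grasp px [[315.91000326 318.74018327]]
```

View pics/wrist17.png

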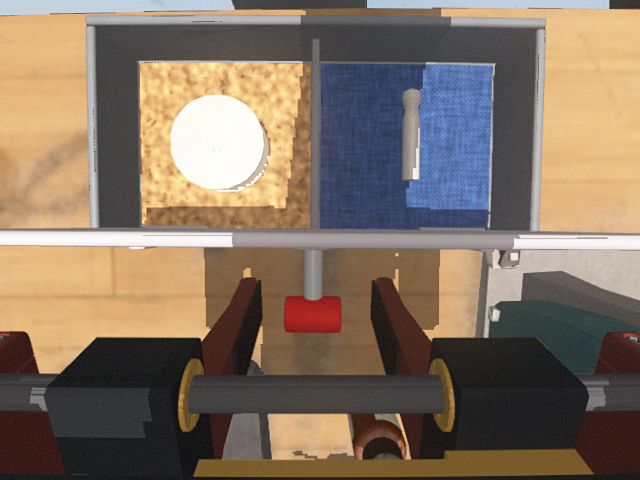

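The knob at (313,314) sits at the grasp point (316,319). I'll close on it.

Request:
arm_command:
  deltas:
    - {"fingers": 0.4,"x": 0,"y": -0.0012,"z": 0,"ax": 0,"ay": 0,"az": 0}
    - {"fingers": 0,"x": 0,"y": -0.0012,"z": 0,"ax": 0,"ay": 0,"az": 0}
    - {"fingers": 0,"x": 0,"y": -0.0012,"z": 0,"ax": 0,"ay": 0,"az": 0}
    - {"fingers": 0,"x": 0,"y": -0.0012,"z": 0,"ax": 0,"ay": 0,"az": 0}
    - {"fingers": 0,"x": 0,"y": -0.0012,"z": 0,"ax": 0,"ay": 0,"az": 0}
    - {"fingers": 0,"x": 0,"y": -0.0012,"z": 0,"ax": 0,"ay": 0,"az": 0}

```text
time_s: 19.12
position: [0.5353, 0.0305, 0.1119]
tool_rot: [-3.141, -0.243, 3.132]
wrist_force: [1.0, -0.7, 2.3]
opening: 0.0238
```

```bash
cat > arc2.py <<'E'
from h import *
import sys
o=get_obs(); print(o['position'],o['tool_rot'],o['opening'],o['wrist_force'],o['time_s'])
off=np.array([0,0,-.008]); Rb=down(np.pi-.009)
def pose(th):
    tilt=.245*th/1.53
    u=np.array([-np.cos(th),np.sin(th)]);n=np.array([np.sin(th),np.cos(th)])
    k=.070*u+.034*n
    Rt=R.from_rotvec([0,tilt,0])*Rb
    return np.array([.504+k[0],o['position'][1],.0475+k[1]])-Rt.apply(off),Rt
for th in np.linspace(*map(float,sys.argv[1:3]),int(sys.argv[3])):
    d,a=delta(*pose(th),o); print(round(th,2),d,a)
E
python3 arc2.py 1.53 .83 8
```

```text
[0.53527007 0.030492   0.11189221] [-3.14060889 -0.24278088  3.13221479] 0.023823010041118253 [ 0.98287406 -0.73583852  2.32358538] 19.125
1.53 [ 0.0018 -0.      0.0013] [ 0.0013  0.0022 -0.0001]
1.43 [ 0.0094 -0.0001  0.0004] [ 0.0011 -0.0138 -0.0001]
1.33 [ 0.0171 -0.0002  0.0002] [ 0.001  -0.0298 -0.0001]
1.23 [ 0.0247 -0.0002  0.0009] [ 0.0009 -0.0458 -0.0001]
1.13 [ 0.0322 -0.0003  0.0023] [ 0.0007 -0.0618 -0.0001]
1.03 [ 0.0396 -0.0004  0.0044] [ 0.0006 -0.0779 -0.0002]
0.93 [ 0.0467 -0.0004  0.0073] [ 0.0004 -0.0939 -0.0002]
0.83 [ 0.0534 -0.0005  0.0109] [ 0.0003 -0.1099 -0.0002]
```

Request:
arm_command:
  deltas:
    - {"fingers": 0,"x": 0.008,"y": 0,"z": -0.0007,"ax": 0,"ay": -0.014,"az": 0}
    - {"fingers": 0,"x": 0.0156,"y": 0,"z": -0.0008,"ax": 0,"ay": -0.03,"az": 0}
    - {"fingers": 0,"x": 0.0232,"y": 0,"z": -0.0001,"ax": 0,"ay": -0.046,"az": 0}
    - {"fingers": 0,"x": 0.0307,"y": 0,"z": 0.0013,"ax": 0,"ay": -0.062,"az": 0}
    - {"fingers": 0,"x": 0.038,"y": 0,"z": 0.0034,"ax": 0,"ay": -0.078,"az": 0}
    - {"fingers": 0,"x": 0.0452,"y": 0,"z": 0.0063,"ax": 0,"ay": -0.094,"az": 0}
    - {"fingers": 0,"x": 0.052,"y": 0,"z": 0.01,"ax": 0,"ay": -0.11,"az": 0}

```text
time_s: 20.0
position: [0.4817, 0.0313, 0.1154]
tool_rot: [3.142, -0.132, 3.133]
wrist_force: [0.6, -0.0, 8.2]
opening: 0.0238
```

```bash
python3 - <<'E'
from h import *
F=save('wrist','wrist18.png')
E
python3 arc2.py .73 0 8
```

```text
[0.47994765 0.03135941 0.11491195] [ 3.14137779 -0.13356433  3.13246576] 0.02355581746206369 [-0.93457055 -1.03560808  6.41297608] 20.05
0.73 [ 0.0059 -0.0001  0.0042] [ 0.0013 -0.0167 -0.0001]
0.63 [ 0.0125 -0.0001  0.0086] [ 0.0011 -0.0334 -0.0001]
0.52 [ 0.0187 -0.0002  0.0136] [ 0.001  -0.0501 -0.0001]
0.42 [ 0.0243 -0.0002  0.0194] [ 0.0008 -0.0668 -0.0001]
0.31 [ 0.0293 -0.0003  0.0256] [ 0.0007 -0.0835 -0.0001]
0.21 [ 0.0336 -0.0004  0.0324] [ 5.000e-04 -1.002e-01 -1.000e-04]
0.1 [ 0.0372 -0.0004  0.0396] [ 4.000e-04 -1.169e-01 -1.000e-04]
0.0 [ 0.04   -0.0004  0.0472] [ 2.000e-04 -1.336e-01 -1.000e-04]
```

View pics/wrist18.png

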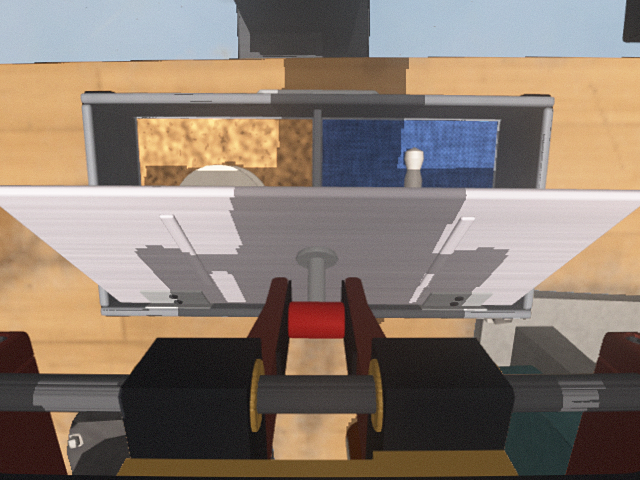

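The flap is coming down with the knob held at (316,320) and the punch and spool undisturbed. I'll keep lowering.

Request:
arm_command:
  deltas:
    - {"fingers": 0,"x": 0.0059,"y": 0,"z": 0.0042,"ax": 0,"ay": -0.017,"az": 0}
    - {"fingers": 0,"x": 0.0125,"y": 0,"z": 0.0086,"ax": 0,"ay": -0.033,"az": 0}
    - {"fingers": 0,"x": 0.0187,"y": 0,"z": 0.0136,"ax": 0,"ay": -0.05,"az": 0}
    - {"fingers": 0,"x": 0.0243,"y": 0,"z": 0.0194,"ax": 0,"ay": -0.067,"az": 0}
    - {"fingers": 0,"x": 0.0293,"y": 0,"z": 0.0256,"ax": 0,"ay": -0.084,"az": 0}
    - {"fingers": 0,"x": 0.0325,"y": 0,"z": 0.0305,"ax": 0,"ay": -0.095,"az": 0}
    - {"fingers": 0,"x": 0.0325,"y": 0,"z": 0.0305,"ax": 0,"ay": -0.095,"az": 0}

```text
time_s: 20.92
position: [0.4413, 0.032, 0.0885]
tool_rot: [3.141, -0.042, 3.133]
wrist_force: [-4.9, 1.5, 5.6]
opening: 0.0238
```

```bash
python3 - <<'E'
from h import *
F=save('wrist','wrist19.png')
E
python3 arc2.py .2 0 5
```

```text
[0.44145387 0.03195408 0.08859797] [ 3.14113128 -0.04298096  3.13290555] 0.023581549317058432 [-5.73694301  2.44163423  5.29046287] 20.975
0.2 [-0.0005  0.      0.0018] [ 0.0007 -0.011   0.0003]
0.15 [ 0.0016 -0.      0.0051] [ 0.0007 -0.019   0.0003]
0.1 [ 0.0035 -0.      0.0084] [ 0.0006 -0.027   0.0003]
0.05 [ 0.0052 -0.0001  0.0119] [ 0.0005 -0.035   0.0003]
0.0 [ 0.0068 -0.0001  0.0154] [ 0.0005 -0.043   0.0003]
```

View pics/wrist19.png

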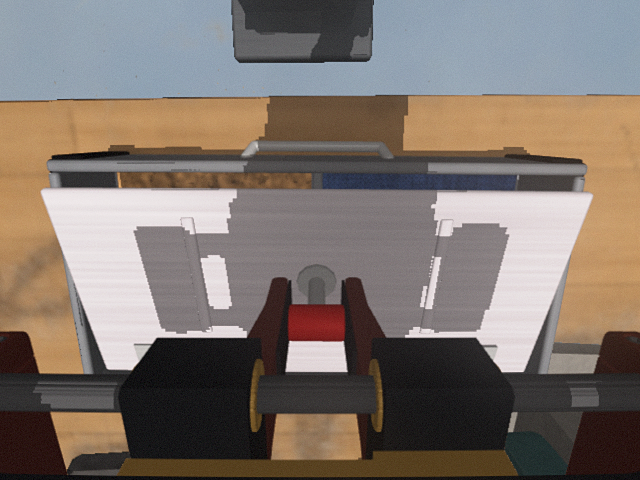

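Request:
arm_command:
  deltas:
    - {"fingers": 0,"x": 0.001,"y": 0,"z": 0.0025,"ax": 0,"ay": -0.011,"az": 0}
    - {"fingers": 0,"x": 0.003,"y": 0,"z": 0.0052,"ax": 0,"ay": -0.019,"az": 0}
    - {"fingers": 0,"x": 0.0045,"y": 0,"z": 0.0084,"ax": 0,"ay": -0.027,"az": 0}
    - {"fingers": 0,"x": 0.006,"y": 0,"z": 0.0115,"ax": 0,"ay": -0.035,"az": 0}
    - {"fingers": 0,"x": 0.0072,"y": 0,"z": 0.0138,"ax": 0,"ay": -0.043,"az": 0}
    - {"fingers": 0,"x": 0.0074,"y": 0,"z": 0.015,"ax": 0,"ay": -0.043,"az": 0}
    - {"fingers": 0,"x": 0.0074,"y": 0,"z": 0.015,"ax": 0,"ay": -0.043,"az": 0}

```text
time_s: 21.85
position: [0.4327, 0.0321, 0.0737]
tool_rot: [3.141, -0.002, 3.133]
wrist_force: [-5.3, 2.0, 4.2]
opening: 0.0238
```

Run:
```python
from h import *
F=save('wrist','wrist20.png')
o=get_obs();print(o['position'],o['tool_rot'],o['wrist_force'],o['time_s'],o['opening'])
```

```text
[0.43265139 0.03209289 0.07369498] [ 3.14113091e+00 -1.60090693e-03  3.13304134e+00] [-5.02250461  1.9397145   5.15405133] 21.9 0.023679715227344706
```

View pics/wrist20.png

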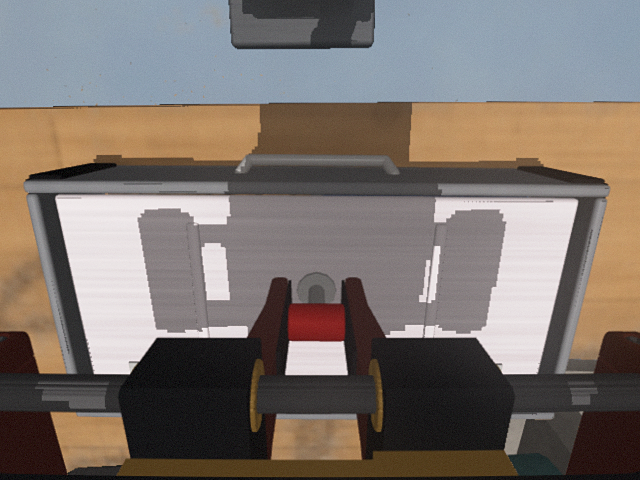

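The flap lies inside the rim, nearly shut. I'll ease it down another couple of millimetres to seat it.

Request:
arm_command:
  deltas:
    - {"fingers": 0,"x": 0.0003,"y": 0,"z": 0.001,"ax": 0,"ay": 0,"az": 0}
    - {"fingers": 0,"x": 0.0005,"y": 0,"z": 0.002,"ax": 0,"ay": 0,"az": 0}
    - {"fingers": 0,"x": 0.0005,"y": 0,"z": 0.002,"ax": 0,"ay": 0,"az": 0}

```text
time_s: 22.28
position: [0.432, 0.0321, 0.0721]
tool_rot: [3.141, -0.002, 3.133]
wrist_force: [-6.9, 1.3, 13.6]
opening: 0.0236
```

The upward force rose from 5 to 14 N, so the flap is most likely seated. I'll release and rise.

Request:
arm_command:
  deltas:
    - {"fingers": 0.35,"x": 0,"y": 0,"z": 0,"ax": 0,"ay": 0,"az": 0}
    - {"fingers": 0.6,"x": 0,"y": 0,"z": 0,"ax": 0,"ay": 0,"az": 0}
    - {"fingers": 0.6,"x": 0,"y": 0,"z": 0,"ax": 0,"ay": 0,"az": 0}
    - {"fingers": 0.6,"x": 0,"y": 0,"z": -0.01,"ax": 0,"ay": 0,"az": 0}
    - {"fingers": 0.6,"x": 0,"y": 0,"z": -0.04,"ax": 0,"ay": 0,"az": 0}
    - {"fingers": 0.6,"x": 0,"y": 0,"z": -0.08,"ax": 0,"ay": 0,"az": 0}
    - {"fingers": 0.6,"x": 0,"y": 0,"z": -0.12,"ax": 0,"ay": 0,"az": 0}
    - {"fingers": 0.6,"x": 0,"y": 0,"z": -0.14,"ax": 0,"ay": 0,"az": 0}

```text
time_s: 23.28
position: [0.4332, 0.0319, 0.2147]
tool_rot: [3.139, 0.001, 3.132]
wrist_force: [0.8, 0.5, -0.2]
opening: 0.0529
```

Run:
```python
from h import *
F=save('wrist','wrist21.png'); save('scene','scene21.png'); F=eyes.grab_frame('wrist')
o=get_obs();print(o['position'],o['tool_rot'],o['wrist_force'],o['time_s'],o['opening'])
im=F['img'].astype(int); red=(im[...,0]>120)&(im[...,1]<60)&(im[...,2]<60); red[330:]=0
n,l,st,c=cv2.connectedComponentsWithStats(red.astype(np.uint8)); 
for i in range(1,n):
    if st[i,4]>50: print(c[i],onz(F,c[i],.0815))
S=eyes.grab_frame('scene');T=eyes.grab_frame('top')
for q,z in [('eyecup',0),('dropper_bottle',0),('pen',0)]:
    for c,G in (('scene',S),('top',T)):
        for e in eyes.landmark_of(c,q)[:1]: print(q,c,onz(G,np.array(e['at'])*[640,480],0).round(3))
```

```text
[0.43288764 0.03216203 0.21303543] [3.13920057e+00 2.12466520e-04 3.13300743e+00] [ 0.69845309 -0.39989975 -0.19343628] 23.425 0.05252557922231888
[315.63366337 226.33993399] [0.43339843 0.03214394 0.0815    ]
eyecup scene [ 0.433 -0.359  0.   ]
eyecup top [ 0.429 -0.357  0.   ]
dropper_bottle scene [0.649 0.081 0.   ]
dropper_bottle top [0.632 0.066 0.   ]
pen scene [ 0.407 -0.472  0.   ]
pen top [ 0.407 -0.474  0.   ]
```

View pics/wrist21.png

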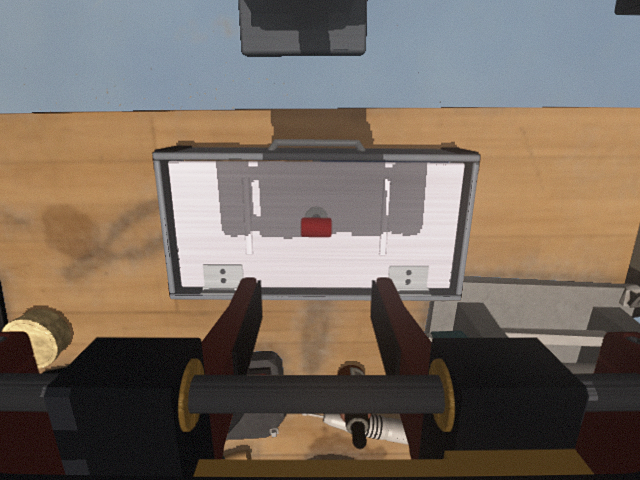

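View pics/scene21.png

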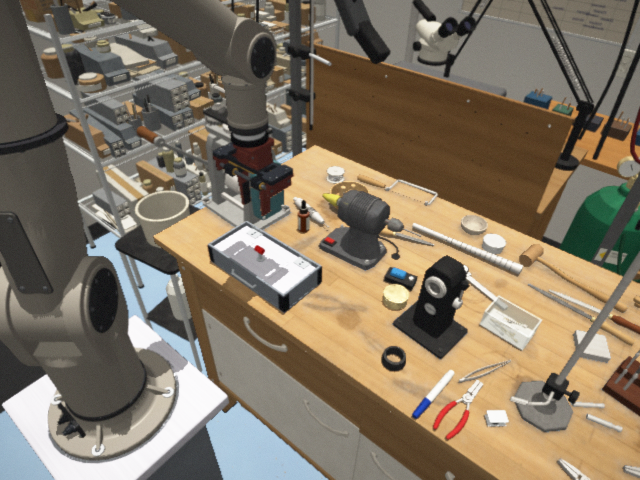

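The flap is fully shut: the knob reads (0.4334, 0.0321), the same as at the start. The bottle, eyecup and pen look unmoved and the gripper is clear, so I'm handing in.

```bash
python3 -c "
from h import *
print(order.hand_in())"
```

```text
the job is handed in; nothing more can be done
None
```

The job is done and handed in at about 23.7 s. I opened the flap by its red knob to about 1.53 rad, where it stood by itself. Then I set the punch on the blue felt in the left bay and lowered the flap, holding the knob until it was shut.

**Last checks**
- **Punch:** I felt the floor at about 13 N before opening the jaws. It was still lying in the blue bay, seen again before and during the lowering.
- **Flap:** the knob is back at (0.433, 0.032), its starting position, and the picture shows the flap lying inside the rim.
- **Spool:** it stayed in the cork bay and I never touched it. The shut flap hides both bays now.
- **Other items:** the eyecup and pen read within about 1 cm of where they started.
- **Gripper:** it was clear of everything, with no force on the wrist.

**Readings that disagreed**
- **Flap angle:** the arm's own position suggested 1.61 rad open, while the camera gave about 1.53, probably because the knob slipped a few mm between the pads. Both are above the 1.45 rad it needs to stay up.
- **Bottle:** the two cameras differed by about 2 cm on its position, but it looks unmoved in the pictures.

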